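# Line up a flow-cell frame stack with taper pins and lock it with the keyed press weight

## Robot

A 6-joint arm with a two-finger parallel gripper is mounted at the origin on a cart in front of the work surface, level with it; the furniture and walls round the work are solid. World frame = base frame: x ahead of the robot, y to its left, z up, the work surface at z = 0. Lengths are in m, angles in rad, forces in N, time in s.
With the tool pointing down it reaches from about 0.35 to 0.975 m from the base axis. Payload 4.9 kg.
Tool frame: the origin (TCP) lies at the very end of the fingers, on their centre line; the grasp point (between the pads) lies 19 mm behind it (ctrl.pinch_z is the distance from the TCP to the grasp point, in m); z points along the fingers, y is the line along which they close (so a half turn about z gives the same grasp; the last joint's range is limited). The gripper opens to 85 mm and grips with 20 to 120 N. Pads are 22 mm wide; open, the fingers measure 114 mm over their backs; the gripper's body (76 mm by 85 mm) begins 54 mm behind the grasp point. The pads swing forward as they close: fully open they stand 13 mm farther back than shut.
Start: joints at [0.983, 0.053, 1.613, -0, 1.476, -0.119], TCP at [0.282, 0.558, 0.231] pointing down, gripper open.
Joint ranges: [-3.01, 3.01], [-1.01, 2.22], [0.06, 2.58], [-1.02, 4.17], [0.09, 2.62], [-3.14, 3.14]. Speed limits (rad/s): [2.57, 2.57, 3.14, 3.14, 3.14, 3.14].

## Interface

Orientations are given as a rotation vector (axis times angle).
In Python, from station import ctrl, optics gives the robot as it stands. The module is installed in compiled form; this text tells all that it offers.
- The arm moves only by the shell command python3 -m handwheel 'ROWS' [OPENING] [FORCE]. ROWS is JSON, one flat list of numbers, 6 for each row, row after row: the shift along the tool's x, y, z in m, then the turn, a rotation vector about the tool's x, y, z in degrees. A call has 1 to 20 rows; each row shifts and turns the commanded pose from where the row before left it, along the tool's axes as they then stand; what a row does not reach is not made up. A row lasts 1/10 s, in which the tool goes at most 50 mm and 8.59 degrees, less where a joint would pass 70% of its speed; a pose out of reach is approached as far as the arm can. A call is refused whole if a number of a shift passes 0.05 or a number of a turn 8.59, either way. A call with a gripper value outside its range is refused whole. OPENING is the closure, from 0 (fully open) to 1 (shut), set as the call begins (- or left out, the last holds). The fingers move at their own pace and stop on an object; FORCE is the grip in N (left out, the last holds). Time passes only in rows, so rows that do not move let the fingers close. It gives the time, the measured TCP pose, the force and the opening at its end, in the units of the state.
- ctrl.get_obs(): the state, without advancing time (a new reading comes with each control period).
- optics.get_image(name): name is "side" or "top"; returns (picture, depth): 400x640x3 uint8, red, green, blue; 400x640 float32, m along the optical axis (not along the pixel's ray), 0 where there is no reading.
- optics.get_calibration(name): a dict with "fovy" (degrees; the focal length in pixels is half the picture's height over the tangent of half this angle, whatever the lens; pixels are square), "cx", "cy" (the principal point, pixels), "rvec" (rotation vector, rad) and "tvec" (3), from world to camera coordinates, as OpenCV has them. Camera axes: x right, y down, z forward; pixel columns grow to the right and rows downward; lengths in m; the calibration is good to about 2 mm. A picture is of the moment at which its call begins. get_calibration takes no time and is no camera call.
- ctrl.finish_job(): hands the job in, once; it reports no verdict.
The state is a dict: "t": time; "q": joint angles; "dq": joint speeds; "effort": joint torques, N m; "tool_pos": TCP position; "tool_rot": TCP orientation; "contact_force": force on the tool from outside, world axes, zero at the start; "wrist_torque": the same for the moment, N m; "opening": finger opening in m.
Only numpy, scipy, OpenCV 4.12 (cv2) and the standard library are available. Lean on these libraries where they do the work, as an engineer would, in place of code of your own. Each camera call takes 0.05 s, during which the arm holds its last target. There are 200 camera calls.

## Task

Finish laying up the flow-cell stack: lay every frame that is still on the bench squarely on top of those already on the jig, then drive both taper pins fully home through the end holes, heads down on the top frame, so that all the frames are pulled into line with the jig. With the pins still in, lower the press weight until it sits flat on the top frame with its flat-sided stem down through the middle slots; then draw the pins out, so that they are not bonded in, and stand them back in the two end holes of their rack. Leave the petri dish, pipette and spanner where they are.

Things in the scene. Friction and masses are not known exactly. Their poses are not given: they have to be found in the camera images.
- jig: lay-up jig, fixed: dark plate 162 x 76 x 12 mm on legs, top face 56 mm above the bench, open below. Holes as in the frames: 15 mm at x = +-50 mm, slot 11 (x) by 26 (y) mm amid. Thin guide posts, 5 mm thick, 48 mm tall, stand on it at x = +-22, y = +-32 mm and x = +-73.5, y = 0 and leave the frames about 5 mm play. Origin: on the bench under its centre; x along its length, z up
- jig_hole_a (a point): mouth centre (top face, z 56 mm) of the jig's pin hole at its x = +50 mm
- jig_hole_b (a point): mouth centre of the jig's pin hole at its x = -50 mm
- frame_1: flow frame already lying on the jig, a few mm out of line: white plastic plate 130 x 48 x 8 mm (x, y, z), either end may lead; 15 mm holes on its centre line at x = +50 and -50 mm, an 11 (x) by 26 (y) mm slot in the middle, an open window each side of it; 0.09 kg. Origin: centre of its underside; x along its length, z up
- frame_2: flow frame already lying on frame_1, a few mm out of line: white plastic plate 130 x 48 x 8 mm (x, y, z), either end may lead; 15 mm holes on its centre line at x = +50 and -50 mm, an 11 (x) by 26 (y) mm slot in the middle, an open window each side of it; 0.09 kg. Origin: centre of its underside; x along its length, z up
- frame_3: flow frame flat on the bench, or absent (None); one to three of frame_3 to frame_5 are there, any order: white plastic plate 130 x 48 x 8 mm (x, y, z), either end may lead; 15 mm holes on its centre line at x = +50 and -50 mm, an 11 (x) by 26 (y) mm slot in the middle, an open window each side of it; 0.09 kg. Origin: centre of its underside; x along its length, z up
- frame_4: flow frame flat on the bench, or absent (None); one to three of frame_3 to frame_5 are there, any order: white plastic plate 130 x 48 x 8 mm (x, y, z), either end may lead; 15 mm holes on its centre line at x = +50 and -50 mm, an 11 (x) by 26 (y) mm slot in the middle, an open window each side of it; 0.09 kg. Origin: centre of its underside; x along its length, z up
- frame_5: flow frame flat on the bench, or absent (None); one to three of frame_3 to frame_5 are there, any order: white plastic plate 130 x 48 x 8 mm (x, y, z), either end may lead; 15 mm holes on its centre line at x = +50 and -50 mm, an 11 (x) by 26 (y) mm slot in the middle, an open window each side of it; 0.09 kg. Origin: centre of its underside; x along its length, z up
- pin_a: steel taper pin, starts upright in rack_hole_a: dark round head 26 mm across, 34 mm tall, to grip; below it a straight 14 mm shank 50 mm long, then a 30 mm taper to a 4 mm tip (80 mm below the head); 0.12 kg. Both pins are alike, either fits either hole. Origin: on its axis at the underside of the head; z up towards the head
- pin_b: steel taper pin, starts upright in rack_hole_b: dark round head 26 mm across, 34 mm tall, to grip; below it a straight 14 mm shank 50 mm long, then a 30 mm taper to a 4 mm tip (80 mm below the head); 0.12 kg. Both pins are alike, either fits either hole. Origin: on its axis at the underside of the head; z up towards the head
- press_weight: starts in the rack's 34 mm centre hole, turned up to 0.6 rad: dark steel block 44 (x) x 50 (y) x 18 mm; upright black grip plate 32 (x) x 14 (y) mm from 18 to 52 mm above the block's underside; under it a flat-sided stem 9 (x) x 24 (y) mm, 60 mm long, last 8 mm tapered; 0.4 kg. Fits with its y along the jig's y, either way round. Origin: centre of the block's underside, z up
- rack: the rack, fixed: grey plastic bridge 172 x 60 mm, its top face 88 mm above the bench. Origin: on the bench under its centre; x along its length, z up
- rack_hole_a (a point): mouth centre (top face) of the rack's 17 mm pin hole at its x = +62 mm
- rack_hole_b (a point): mouth centre of the rack's 17 mm pin hole at its x = -62 mm
- petri_dish: bystander: glass dish with lid, 60 mm across, 16 mm high, behind the work; origin at the centre of its underside
- pipette: bystander: pipette 253 mm long lying at the back right; origin at the centre of its underside
- spanner: bystander: open-ended spanner 111 mm long lying at the front edge, nearest the robot; origin at the centre of its underside
Not all that is in view belongs to the job. Leave any green or turquoise look-alike of the press_weight alone.

How it is judged:
By the outcome, as a careful person would: the job done as asked, in the order asked, and still so for the second after the job is handed in, with the robot touching nothing.
Of frame_3, frame_4, frame_5 only 1 to 3 are there at a start; the rules pass over those that are not, and their reading is None.
At some moment in a run one of frame_3, frame_4, frame_5 may be knocked a few centimetres aside while the robot is not near it.
It also fails if it takes over 210 s, if anything falls off the work surface, if the arm or the gripper's body presses on something with over 40 N, if the wrist force passes 120 N, or if a joint passes its speed limit or range.

## Working session

There is one attempt and no reset: what is moved stays moved. The work goes in short steps, Python scripts to look and compute and a shell command to move; the robot and the scene stay as the last step left them, time stands still between calls to the robot, and variables do not carry over. Pictures are saved under pics/ and viewed, on a budget of 14 in all, crops included, one or two more only if the job needs it, and the job is handed in when it is done.

```bash
ls; mkdir -p pics; cat > h.py <<'E'
import numpy as np, cv2
from station import ctrl, optics
def cam(n):
    c=optics.get_calibration(n); f=200/np.tan(np.radians(c["fovy"])/2)
    R=cv2.Rodrigues(np.array(c["rvec"],float))[0]; t=np.array(c["tvec"],float).ravel()
    return f,c["cx"],c["cy"],R,t
def world(n,u,v,d):  # pixel+depth -> world
    f,cx,cy,R,t=cam(n); u,v,d=map(np.asarray,(u,v,d))
    return (np.stack([(u-cx)/f*d,(v-cy)/f*d,d],-1)-t)@R
def onplane(n,u,v,z):
    f,cx,cy,R,t=cam(n); r=R.T@np.array([(u-cx)/f,(v-cy)/f,1]); c=-R.T@t
    return c+r*(z-c[2])/r[2]
def proj(n,P):
    f,cx,cy,R,t=cam(n); p=R@np.asarray(P,float)+t; return f*p[0]/p[2]+cx, f*p[1]/p[2]+cy
E
python3 - <<'E'
from h import *
for n in("top","side"):
    im,d=optics.get_image(n); cv2.imwrite(f"pics/{n}0.png",im[...,::-1]); np.save(f"{n}0.npy",d); 
    f,cx,cy,R,t=cam(n); print(n,f,cx,cy,-R.T@t,R[2],optics.get_calibration(n))
o=ctrl.get_obs(); print(o)
E
```

```text
pics
top 412.3581676300725 322.624099602618 200.23414998891943 [ 0.43375341 -0.02536764  1.08588053] [ 0.13813551  0.03820574 -0.98967616] {'fovy': 51.748185236737726, 'cx': 322.624099602618, 'cy': 200.23414998891943, 'rvec': array([ 2.12972171, -2.13347846,  0.1068913 ]), 'tvec': array([0.01600889, 0.57963226, 1.01572252])}
side 426.2662693421571 313.19784039493203 201.0940491119811 [ 0.28692538 -0.86171322  0.6469915 ] [ 0.25888296  0.80944406 -0.52704832] {'fovy': 50.27102859095575, 'cx': 313.19784039493203, 'cy': 201.0940491119811, 'rvec': array([ 2.10604718, -0.3277558 ,  0.18330772]), 'tvec': array([-0.53591548,  0.16291064,  0.96422434])}
{'t': 0.1, 'q': array([ 9.83006240e-01,  5.32999976e-02,  1.61417021e+00, -3.33975345e-05,
        1.47600251e+00, -1.18995442e-01]), 'dq': array([-0.00016988, -0.00203063, -0.0046964 ,  0.00179816, -0.00310197,
        0.00028047]), 'effort': array([ 6.44641887e-05, -3.94903708e+01, -3.71362925e+01, -1.29675736e-04,
        3.90005283e-03, -2.22683951e-05]), 'tool_pos': array([0.28206856, 0.55708957, 0.23017221]), 'tool_rot': array([-7.29507313e-01, -3.05508165e+00,  2.78822141e-03]), 'contact_force': array([-0.44701457,  1.16400013,  0.47566459]), 'wrist_torque': array([-0.01819989,  0.03141096,  0.0005016 ]), 'opening': 0.08571319197016904}
```

View pics/top0.png

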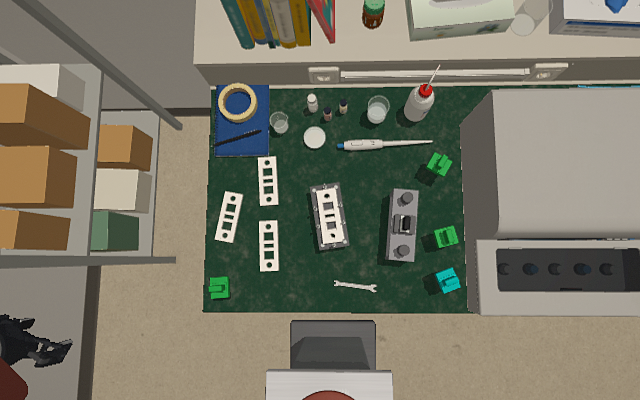

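View pics/side0.png

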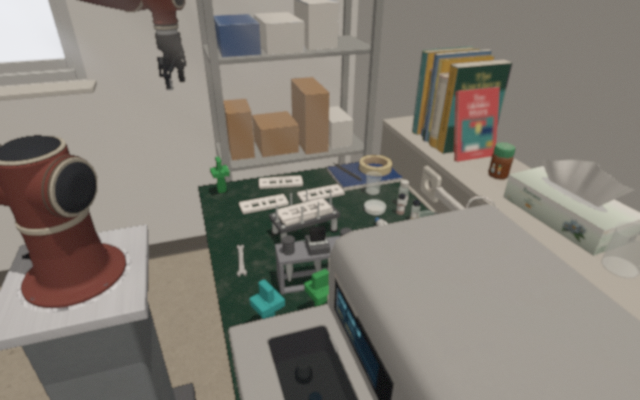

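The top view shows three loose frames at (267,180), (229,217) and (268,246), the jig with its frames at (328,216), and the rack at (402,225) holding the dark press weight between two pin heads. The green and turquoise look-alikes at (439,164), (445,237), (448,280) and (219,288) don't fit, since the press weight is black/steel and sits in the rack's centre hole. I'll confirm this in an enlarged crop.

```bash
python3 - <<'E'
from h import *
im=cv2.imread("pics/top0.png"); d=np.load("top0.npy")
c=cv2.resize(im[170:280,300:430],None,fx=6,fy=5.4,interpolation=cv2.INTER_CUBIC); c=cv2.resize(im[175:275,300:430],None,fx=6,fy=6,interpolation=cv2.INTER_CUBIC); cv2.imwrite("pics/crop1.png",c)
# frames: white blobs
hsv=cv2.cvtColor(im,cv2.COLOR_BGR2HSV); m=((hsv[...,1]<45)&(hsv[...,2]>150)).astype(np.uint8)
m[:, :205]=0; m[:150]=0; m[275:]=0; m[:,385:]=0
n,l,s,ce=cv2.connectedComponentsWithStats(m)
for i in range(1,n):
    if s[i,4]<150: continue
    v,u=np.nonzero(l==i); zz=d[v,u]; W=world("top",u,v,zz); z=np.median(W[:,2])
    P=np.array([onplane("top",a,b,z) for a,b in zip(u,v)])
    r=cv2.minAreaRect(P[:,:2].astype(np.float32)*1000)
    print(s[i],"z",z.round(4),W[:,2].std().round(4),"rect",np.round(r[0],1),np.round(r[1],1),round(r[2],1),"mean",P[:,:2].mean(0).round(4))
# rack/jig by depth
vv,uu=np.mgrid[140:300,205:460]; W=world("top",uu,vv,d[140:300,205:460])
for nm,lo,hi,ux in(("rack",.08,.094,(375,430)),("jig",.05,.062,(300,360)),("heads",.110,.130,(375,430)),("grip",.130,.20,(375,430)),("posts",.09,.12,(300,360))):
    k=(W[...,2]>lo)&(W[...,2]<hi)&(uu>ux[0])&(uu<ux[1]); Q=W[k]
    r=cv2.minAreaRect(Q[:,:2].astype(np.float32)*1000); print(nm,len(Q),np.median(Q[:,2]).round(4),np.round(r[0],1),np.round(r[1],1),round(r[2],1))
E
```

```text
[258 156  20  50 672] z 0.0079 0.0588 rect [638.6 164.1] [131.9  49.2] 3.8 mean [0.6384 0.1639]
[312 185  35  62 972] z 0.0711 0.0733 rect [536.6  -2.2] [150.6  63.2] 9.3 mean [ 0.5354 -0.003 ]
[215 191  28  52 692] z 0.0078 0.0818 rect [542.2 266.2] [ 49.3 131.2] 79.5 mean [0.5416 0.2664]Traceback (most recent call last):
  File "<stdin>", line 11, in <module>
  File "h.py", line 11, in onplane
    f,cx,cy,R,t=cam(n); r=R.T@np.array([(u-cx)/f,(v-cy)/f,1]); c=-R.T@t
                ~~~^^^
  File "h.py", line 4, in cam
    c=optics.get_calibration(n); f=200/np.tan(np.radians(c["fovy"])/2)
ValueError: time passes only in moves, steps and waits
```

View pics/crop1.png

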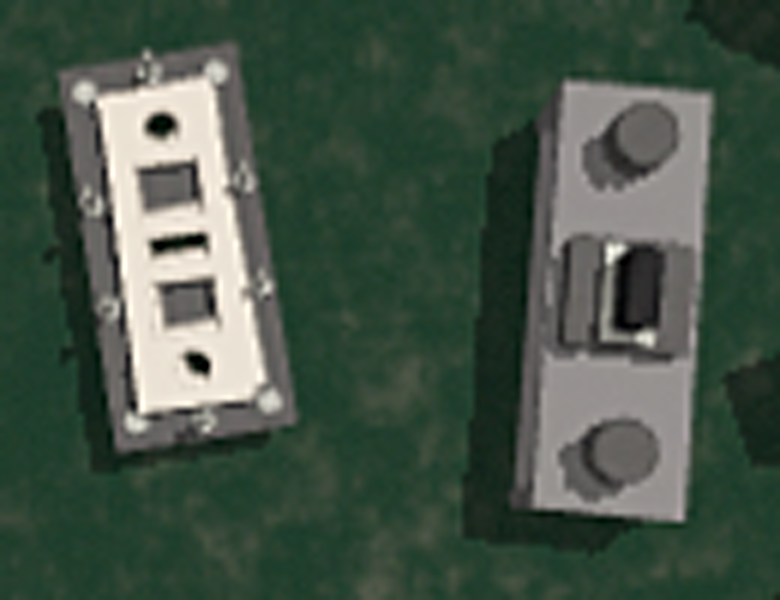

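The enlarged crop confirms the dark press weight, with its black grip plate at crop (637,290), i.e. about (406,223) in the full picture. It sits in the rack's centre hole between pin heads at (642,135) and (625,452). Jig corner bolts are at crop (85,92), (217,73), (136,424) and (270,400).

```bash
sed -i 's/^def cam(n):/import functools\n@functools.lru_cache(None)\ndef cam(n):/' h.py
cat >> h.py <<'E'
def rect(P):
    r=cv2.minAreaRect(P[:,:2].astype(np.float32)*1000); (w,h),a=r[1],r[2]
    if h>w: w,h,a=h,w,a+90
    return "c",np.round(r[0],1),"size",round(w,1),round(h,1),"long-axis ang from x",round((a+90)%180-90,1)
def frames(im,d,lim=(205,360)):  # im BGR, returns white blobs
    hsv=cv2.cvtColor(im,cv2.COLOR_BGR2HSV); m=((hsv[...,1]<45)&(hsv[...,2]>150)).astype(np.uint8)
    m[:,:lim[0]]=0; m[:150]=0; m[275:]=0; m[:,lim[1]:]=0
    n,l,s,ce=cv2.connectedComponentsWithStats(m,connectivity=4)
    for i in range(1,n):
        if s[i,4]<150: continue
        v,u=np.nonzero(l==i); z=np.median(world("top",u,v,d[v,u])[:,2])
        P=np.array([onplane("top",a,b,z) for a,b in zip(u,v)])
        M=P[:,:2]-P[:,:2].mean(0); w,V=np.linalg.eigh(M.T@M); a=np.degrees(np.arctan2(V[1,1],V[0,1]))
        print("frame px",ce[i].round(0),"z",z.round(4),*rect(P),"mean",(P[:,:2].mean(0)*1000).round(1),"pca",round((a+90)%180-90,1))
E
python3 - <<'E'
from h import *
im=cv2.imread("pics/top0.png"); d=np.load("top0.npy"); frames(im,d)
vv,uu=np.mgrid[140:300,205:460]; W=world("top",uu,vv,d[140:300,205:460])
for nm,lo,hi,ux,vx in(("rack",.084,.092,(375,430),(0,400)),("jig",.05,.061,(300,360),(0,400)),("head1",.112,.13,(375,430),(180,210)),("head2",.112,.13,(375,430),(235,275)),("block",.098,.111,(375,430),(208,240)),("grip",.128,.20,(375,430),(208,240)),("posts",.09,.12,(300,360),(0,400))):
    k=(W[...,2]>lo)&(W[...,2]<hi)&(uu>ux[0])&(uu<ux[1])&(vv>vx[0])&(vv<vx[1]); Q=W[k]
    if len(Q)>3: print(nm,len(Q),"z",np.median(Q[:,2]).round(4),*rect(Q),"mean",(Q[:,:2].mean(0)*1000).round(1))
b=[onplane("top",300+x/6,175+y/6,.058)[:2]*1000 for x,y in((85,92),(217,73),(136,424),(270,400))]; print(np.round(b,1),np.mean(b,0))
# side view check: depth of same points
ds=np.load("side0.npy")
for nm,P in(("frameA",(.638,.164,.008)),("frameB",(.542,.266,.008)),("jigtop",(.55,-.002,.072))):
    u,v=proj("side",P); print(nm,round(u),round(v),world("side",round(u),round(v),ds[round(v),round(u)]).round(4))
E
```

```text
frame px [267. 180.] z 0.0079 c [638.6 164.1] size 131.9 49.2 long-axis ang from x 3.8 mean [638.4 163.9] pca 4.0
frame px [329. 216.] z 0.0711 c [5.374e+02 3.000e-01] size 148.5 63.2 long-axis ang from x 7.3 mean [536.2  -2.6] pca 7.8
frame px [228. 217.] z 0.0078 c [542.2 266.2] size 131.2 49.3 long-axis ang from x -10.5 mean [541.6 266.4] pca -10.4
frame px [268. 245.] z 0.0076 c [466.6 158.7] size 130.8 49.2 long-axis ang from x 2.6 mean [466.4 158.4] pca 2.9
rack 1127 z 0.0877 c [ 513.4 -181.2] size 171.9 60.6 long-axis ang from x -5.4 mean [ 511.2 -179.5]
jig 961 z 0.0559 c [538.5  -1.1] size 162.1 75.9 long-axis ang from x 9.0 mean [ 5.376e+02 -4.000e-01]
head1 102 z 0.1214 c [ 574.8 -186.6] size 25.1 24.3 long-axis ang from x -61.5 mean [ 574.5 -186.3]
head2 105 z 0.1215 c [ 451.7 -175.3] size 25.4 23.0 long-axis ang from x 89.9 mean [ 451.6 -174.7]
block 291 z 0.1057 c [ 513.2 -180.8] size 50.0 43.8 long-axis ang from x 84.6 mean [ 512.1 -179.1]
grip 92 z 0.1389 c [ 513.2 -180.9] size 31.4 14.3 long-axis ang from x -6.4 mean [ 512.8 -180.1]
posts 25 z 0.1005 c [537.5  -1.6] size 149.3 68.0 long-axis ang from x 9.6 mean [ 5.384e+02 -1.000e-01]
[[602.6  35.7]
 [610.4 -19.9]
 [463.4  14.1]
 [473.3 -41.3]] [537.42925462  -2.83482292]
frameA 321 192 [ 0.6435  0.1766 -0.0017]
frameB 281 180 [0.5451 0.2741 0.0043]
jigtop 309 207 [0.555  0.0113 0.063 ]
```

```bash
cat >> h.py <<'E'
def go(x,y,z,yaw):  # mm, deg of closing axis
    o=ctrl.get_obs(); R=cv2.Rodrigues(np.array(o["tool_rot"],float))[0]; p=np.array(o["tool_pos"])*1000
    cy=np.degrees(np.arctan2(R[1,1],R[0,1])); dt=(yaw-cy+90)%180-90; yn=np.radians(cy+dt)
    Y=np.array([np.cos(yn),np.sin(yn)]); X=np.array([-Y[1],Y[0]]); D=np.array([x,y])-p[:2]
    til=np.degrees(np.cross(R[:,2],[0,0,-1]))@R
    print("t",round(o["t"],1),"tcp",p.round(1),"yaw",cy.round(1),"tilt fix",til.round(1),"F",np.round(o["contact_force"],1),"open",round(o["opening"]*1000,1),"q6",o["q"][5].round(2))
    print(f"  turn z {-dt:.1f}, then tool x {D@X:.1f} y {D@Y:.1f} z {p[2]-z:.1f} mm")
E
python3 -c "
from h import *
go(541.8,266.3,100,79.5)"
```

```text
t 0.1 tcp [282.1 557.1 230.2] yaw 63.1 tilt fix [-0.1 -0.  -0. ] F [-0.4  1.2  0.5] open 85.7 q6 -0.12
  turn z -16.4, then tool x -308.4 y -238.6 z 130.2 mm
```

```bash
python3 -m handwheel '[0,0,0,0,0,-5.5, 0,0,0,0,0,-5.5, 0,0,0,0,0,-5.4, -0.026,-0.02,0.005,0,0,0, -0.026,-0.02,0.01,0,0,0, -0.026,-0.02,0.01,0,0,0, -0.026,-0.02,0.01,0,0,0, -0.026,-0.02,0.01,0,0,0, -0.026,-0.02,0.01,0,0,0, -0.026,-0.02,0.01,0,0,0, -0.026,-0.02,0.01,0,0,0, -0.026,-0.02,0.01,0,0,0, -0.026,-0.02,0.01,0,0,0, -0.026,-0.02,0.01,0,0,0, -0.022,-0.018,0.02,0,0,0, 0,0,0,0,0,0]' 0 60
python3 -c "
from h import *
go(541.8,266.3,1,79.5)"
```

```text
t: 1.7
tool_pos: [0.5417, 0.2643, 0.1026]
tool_rot: [-0.292, -3.123, 0.005]
contact_force: [-0.9, -0.3, -1.3]
opening: 0.0855
t 1.7 tcp [541.7 264.3 102.6] yaw 79.3 tilt fix [-0.2 -0.3  0. ] F [-0.9 -0.3 -1.3] open 85.5 q6 -1.05
  turn z -0.2, then tool x 0.2 y 2.0 z 101.6 mm
```

```bash
python3 -m handwheel '[0,0,0.03,0,0,0, 0,0,0.03,0,0,0, 0,0,0.02,0,0,0, 0,0,0.01,0,0,0, 0,0,0.007,0,0,0, 0,0,0,0,0,0, 0,0,0,0,0,0]' 0.1
python3 -c "
from h import *
go(541.8,266.3,1,79.5)"
```

```text
t: 2.4
tool_pos: [0.5428, 0.2681, 0.0105]
tool_rot: [0.286, 3.127, 0.001]
contact_force: [0.3, 0.1, 0.8]
opening: 0.077
t 2.4 tcp [542.8 268.1  10.5] yaw 79.6 tilt fix [0.1 0.1 0. ] F [0.3 0.1 0.8] open 77.0 q6 -1.05
  turn z 0.1, then tool x 0.7 y -2.0 z 9.5 mm
```

```bash
python3 -m handwheel '[0,-0.002,0.005,0,0,0, 0,0,0.004,0,0,0, 0,0,0,0,0,0, 0,0,0,0,0,0]'
python3 -m handwheel '[0,0,0,0,0,0, 0,0,0,0,0,0, 0,0,0,0,0,0, 0,0,0,0,0,0, 0,0,0,0,0,0, 0,0,0,0,0,0]' 1 40
python3 -m handwheel '[0,0,-0.02,0,0,0, 0,0,-0.03,0,0,0, 0,0,-0.03,0,0,0, 0,0,-0.03,0,0,0, 0,0,-0.02,0,0,0, 0,0,0,0,0,0, 0,0,0,0,0,0]'
python3 - <<'E'
from h import *
im,d=optics.get_image("side"); cv2.imwrite("pics/side1.png",cv2.resize(im[100:300,180:420],None,fx=3,fy=3)[...,::-1])
go(538.3,-1.2,150,99)
E
```

```text
t: 2.8
tool_pos: [0.5416, 0.2655, 0.0002]
tool_rot: [-0.287, -3.128, 0.0]
contact_force: [-0.1, 0.4, -0.1]
opening: 0.0769
t: 3.4
tool_pos: [0.5422, 0.2658, 0.0009]
tool_rot: [0.286, 3.128, 0.001]
contact_force: [-0.5, -0.1, 4.0]
opening: 0.0462
t: 4.1
tool_pos: [0.5412, 0.2654, 0.1293]
tool_rot: [-0.286, -3.128, 0.001]
contact_force: [-0.4, -0.2, -1.2]
opening: 0.0466
t 4.2 tcp [540.5 265.2 128.2] yaw 79.5 tilt fix [-0.1 -0.2  0. ] F [-0.3 -0.3 -1.7] open 46.3 q6 -1.06
  turn z -19.5, then tool x 43.9 y -262.8 z -21.8 mm
```

View pics/side1.png

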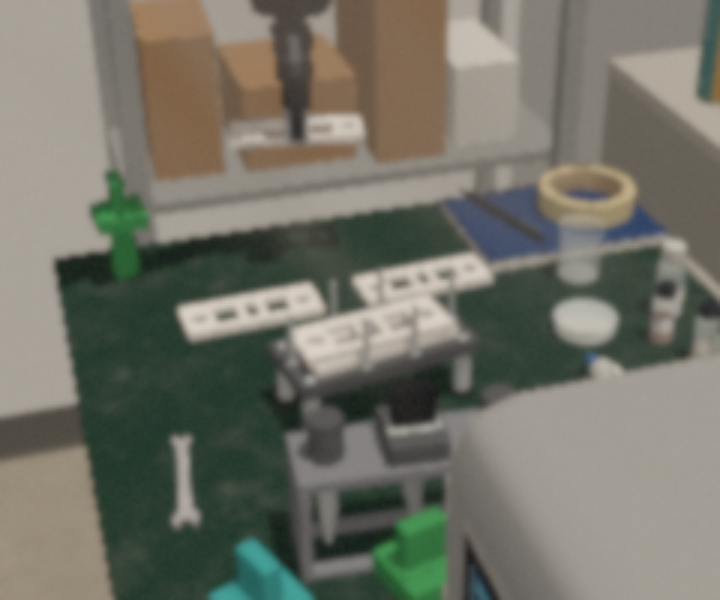

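The frame is held level at its middle (side crop ~(297,130)).

```bash
python3 -m handwheel '[0,0,-0.005,0,0,-6.5, 0,0,-0.005,0,0,-6.5, 0,0,0,0,0,-6.5, 0.004,-0.025,0,0,0,0, 0.004,-0.025,0,0,0,0, 0.004,-0.025,0,0,0,0, 0.004,-0.025,0,0,0,0, 0.004,-0.025,0,0,0,0, 0.004,-0.025,0,0,0,0, 0.004,-0.025,0,0,0,0, 0.004,-0.025,0,0,0,0, 0.004,-0.025,0,0,0,0, 0.004,-0.025,0,0,0,0, 0.004,-0.0128,0,0,0,0, 0,0,0,0,0,0, 0,0,0,0,0,0, 0,0,0,0,0,0]'
python3 - <<'E'
from h import *
go(538.3,-1.2,85,99)
im,d=optics.get_image("top"); b=im[...,::-1]
vv,uu=np.mgrid[170:265,290:370]; W=world("top",uu,vv,d[170:265,290:370]); hsv=cv2.cvtColor(np.ascontiguousarray(b),cv2.COLOR_BGR2HSV)[170:265,290:370]
k=(hsv[...,2]>130)&(hsv[...,1]<60)&(W[...,2]>.125)&(W[...,2]<.155); print(k.sum(),*rect(W[k]),np.median(W[k][:,2]))
E
```

```text
t: 5.85
tool_pos: [0.5393, 0.0002, 0.1398]
tool_rot: [0.249, -3.131, -0.001]
contact_force: [0.6, 0.3, -0.0]
opening: 0.0465
t 5.8 tcp [5.393e+02 2.000e-01 1.398e+02] yaw 99.1 tilt fix [ 0. -0.  0.] F [ 0.6  0.3 -0. ] open 46.5 q6 -1.87
  turn z 0.1, then tool x 1.2 y -1.2 z 54.8 mm
291 c [496.7  -5.1] size 47.5 44.1 long-axis ang from x -81.1 0.1469707760230627
```

```bash
python3 -m handwheel '[0.001,-0.002,0.02,0,0,0, 0,0,0.02,0,0,0, 0,0,0.01,0,0,0, 0,0,0.005,0,0,0, 0,0,0.003,0,0,0, 0,0,0.003,0,0,0, 0,0,0.003,0,0,0, 0,0,0.002,0,0,0, 0,0,0,0,0,0, 0,0,0,0,0,0]'
python3 -c "
from h import *
go(538.3,-1.8,73,99)"
```

```text
t: 6.9
tool_pos: [0.539, -0.003, 0.0745]
tool_rot: [-0.247, 3.132, -0.0]
contact_force: [-0.1, -0.2, -0.0]
opening: 0.0463
t 6.9 tcp [539.   -3.   74.5] yaw 99.0 tilt fix [-0.  0. -0.] F [-0.1 -0.2 -0. ] open 46.3 q6 -1.87
  turn z 0.0, then tool x 0.5 y 1.3 z 1.5 mm
```

```bash
python3 -m handwheel '[0,0.001,0.001,0,0,0, 0,0,0.001,0,0,0, 0,0,0,0,0,0]'
python3 -m handwheel '[0,0,0,0,0,0, 0,0,0,0,0,0, 0,0,0,0,0,0]' 0.1
python3 -m handwheel '[0,0,-0.02,0,0,0, 0,0,-0.03,0,0,0, 0,0,-0.03,0,0,0, -0.02,0.04,0,0,0,0, -0.02,0.04,0,0,0,0, -0.01,0.04,0,0,0,0, 0,0,0,0,0,0, 0,0,0,0,0,0]'
python3 - <<'E'
from h import *
im,d=optics.get_image("top"); b=np.ascontiguousarray(im[...,::-1]); cv2.imwrite("pics/top2.png",b[140:300,200:440]); frames(b,d)
go(638.5,164,100,94)
E
```

```text
t: 7.2
tool_pos: [0.5389, -0.0019, 0.0729]
tool_rot: [-0.248, 3.132, 0.0]
contact_force: [-1.3, 0.4, 2.5]
opening: 0.0467
t: 7.5
tool_pos: [0.5387, -0.002, 0.0722]
tool_rot: [0.248, -3.132, 0.0]
contact_force: [0.6, -0.1, 0.6]
opening: 0.0768
t: 8.3
tool_pos: [0.569, 0.125, 0.152]
tool_rot: [0.251, -3.131, 0.001]
contact_force: [-0.2, -1.0, 0.0]
opening: 0.0768
frame px [329. 215.] z 0.079 c [5.365e+02 3.000e-01] size 147.4 63.0 long-axis ang from x 7.3 mean [537.2  -1.7] pca 8.6
t 8.3 tcp [569.  124.2 152. ] yaw 99.1 tilt fix [-0. -0.  0.] F [ 0.2 -0.   0.7] open 77.0 q6 -1.64
  turn z 5.1, then tool x -72.1 y 34.8 z 52.0 mm
```

```bash
python3 -m handwheel '[0,-0.04,0,0,0,0, 0,-0.04,0,0,0,0, 0,-0.03,0,0,0,0, 0,0,0,0,0,0, 0,0,0,0,0,0]'
python3 - <<'E'
from h import *
im,d=optics.get_image("top"); b=np.ascontiguousarray(im[...,::-1]); frames(b,d)
go(638.5,164,100,94)
E
```

```text
t: 8.85
tool_pos: [0.5862, 0.0142, 0.1522]
tool_rot: [0.243, -3.132, -0.0]
contact_force: [-0.0, 0.8, 0.1]
opening: 0.077
frame px [263. 178.] z 0.0077 c [637.6 172. ] size 131.0 35.3 long-axis ang from x 1.0 mean [644.1 175.6] pca -0.3
frame px [325. 208.] z 0.0792 c [561.8   8.7] size 75.5 40.6 long-axis ang from x -6.4 mean [555.7   7.2] pca -11.7
frame px [262. 248.] z 0.0076 c [466.1 172.5] size 128.2 19.0 long-axis ang from x 2.9 mean [459.  175.9] pca 4.2
t 8.9 tcp [586.1  15.1 152.2] yaw 98.9 tilt fix [ 0. -0.  0.] F [-0.6  1.1 -0.2] open 77.1 q6 -1.83
  turn z 4.9, then tool x -62.6 y 144.9 z 52.2 mm
```

```bash
python3 -m handwheel '[0,0,0,0,0,4.9, -0.01,0.024,0,0,0,0, -0.01,0.024,0,0,0,0, -0.01,0.024,0.005,0,0,0, -0.01,0.024,0.01,0,0,0, -0.01,0.024,0.02,0,0,0, -0.0126,0.0249,0.02,0,0,0, 0,0,0,0,0,0, 0,0,0.02,0,0,0, 0,0,0.03,0,0,0, 0,0,0.02,0,0,0, 0,0,0.01,0,0,0, 0,0,0,0,0,0, 0,0,0,0,0,0]'
python3 -c "
from h import *
go(638.5,164,0.5,94)"
```

```text
t: 10.3
tool_pos: [0.6392, 0.1649, 0.0186]
tool_rot: [-0.114, 3.138, 0.0]
contact_force: [0.9, 0.5, 0.4]
opening: 0.0769
t 10.3 tcp [639.2 164.9  18.6] yaw 94.1 tilt fix [ 0.   0.1 -0. ] F [0.9 0.5 0.4] open 76.9 q6 -1.5
  turn z 0.1, then tool x 0.7 y -0.8 z 18.1 mm
```

```bash
python3 -m handwheel '[0.001,-0.001,0.01,0,0,0, 0,0,0.007,0,0,0, 0,0,0,0,0,0, 0,0,0,0,0,0]'
python3 -m handwheel '[0,0,0,0,0,0, 0,0,0,0,0,0, 0,0,0,0,0,0, 0,0,0,0,0,0, 0,0,0,0,0,0, 0,0,0,0,0,0]' 1 40
python3 -m handwheel '[0,0,-0.02,0,0,0, 0,0,-0.03,0,0,0, 0,0,-0.04,0,0,0, 0,0,-0.04,0,0,0, 0,0,-0.02,0,0,0, 0,0,0,0,0,0, 0,0,0,0,0,0]'
python3 -c "
from h import *
go(538.5,-2,150,99)"
```

```text
t: 10.7
tool_pos: [0.6373, 0.1637, -0.0]
tool_rot: [0.113, -3.139, 0.0]
contact_force: [-0.7, -0.1, 0.7]
opening: 0.0769
t: 11.3
tool_pos: [0.6382, 0.1638, 0.0011]
tool_rot: [-0.113, 3.138, 0.0]
contact_force: [0.4, 0.1, 3.7]
opening: 0.0463
t: 12.0
tool_pos: [0.6368, 0.1636, 0.1489]
tool_rot: [0.113, -3.138, 0.0]
contact_force: [-0.3, -0.4, -1.7]
opening: 0.0462
t 12.0 tcp [636.8 163.6 148.9] yaw 94.1 tilt fix [-0.  -0.1  0. ] F [-0.3 -0.4 -1.7] open 46.2 q6 -1.5
  turn z -4.9, then tool x 123.0 y -148.2 z -1.1 mm
```

```bash
python3 -m handwheel '[0,0,0,0,0,-4.9, 0.02,-0.024,0,0,0,0, 0.02,-0.024,0,0,0,0, 0.02,-0.024,0,0,0,0, 0.02,-0.024,0,0,0,0, 0.02,-0.024,0,0,0,0, 0.02,-0.024,0,0,0,0, 0.003,-0.0042,0,0,0,0, 0,0,0,0,0,0, 0,0,0.01,0,0,0, 0,0,0.02,0,0,0, 0,0,0.01,0,0,0, 0,0,0.01,0,0,0, 0,0,0.01,0,0,0, 0,0,0.005,0,0,0, 0,0,0,0,0,0, 0,0,0,0,0,0]'
python3 -c "
from h import *
go(538.5,-2,81,99)"
```

```text
t: 13.7
tool_pos: [0.5397, -0.002, 0.0857]
tool_rot: [-0.247, 3.131, -0.0]
contact_force: [0.0, 0.4, -1.9]
opening: 0.0466
t 13.7 tcp [539.7  -2.   85.7] yaw 99.0 tilt fix [-0.  0. -0.] F [ 0.   0.4 -1.9] open 46.6 q6 -1.87
  turn z 0.0, then tool x 1.2 y 0.2 z 4.7 mm
```

```bash
python3 -m handwheel '[0.001,0,0.003,0,0,0, 0,0,0.002,0,0,0, 0,0,0,0,0,0]'
python3 -m handwheel '[0,0,0,0,0,0, 0,0,0,0,0,0, 0,0,0,0,0,0]' 0.1
python3 -m handwheel '[0,0,-0.02,0,0,0, 0,0,-0.03,0,0,0, 0,0,-0.03,0,0,0, 0,-0.04,-0.01,0,0,0, 0,-0.04,-0.01,0,0,0, 0,-0.04,0,0,0,0, 0,-0.04,0,0,0,0,0,0,0,0,0,0]'
python3 - <<'E'
from h import *
im,d=optics.get_image("top"); b=np.ascontiguousarray(im[...,::-1]); cv2.imwrite("pics/top3.png",cv2.resize(b[150:290,230:430],None,fx=4,fy=4,interpolation=cv2.INTER_CUBIC)); frames(b,d)
go(466.5,158.5,100,92.7)
E
```

```text
t: 14.0
tool_pos: [0.5388, -0.0022, 0.0811]
tool_rot: [-0.247, 3.131, -0.0]
contact_force: [-1.6, 0.1, 2.2]
opening: 0.046
t: 14.3
tool_pos: [0.5384, -0.0021, 0.0803]
tool_rot: [-0.248, 3.132, -0.0]
contact_force: [0.5, -0.4, 0.3]
opening: 0.0769
t: 15.1
tool_pos: [0.5638, -0.1642, 0.1805]
tool_rot: [-0.24, 3.132, -0.003]
contact_force: [0.1, 0.6, 0.6]
opening: 0.0771
frame px [329. 214.] z 0.0871 c [540.    0.9] size 138.8 62.5 long-axis ang from x 7.1 mean [539.2  -1.2] pca 8.8
frame px [268. 245.] z 0.0076 c [466.3 158.7] size 131.5 49.2 long-axis ang from x 2.5 mean [466.2 158.6] pca 2.7
t 15.2 tcp [ 563.5 -162.   180.2] yaw 98.8 tilt fix [ 0. -0.  0.] F [-0.1  0.1  0.9] open 76.9 q6 -2.13
  turn z 6.1, then tool x 81.8 y 324.7 z 80.2 mm
```

View pics/top3.png

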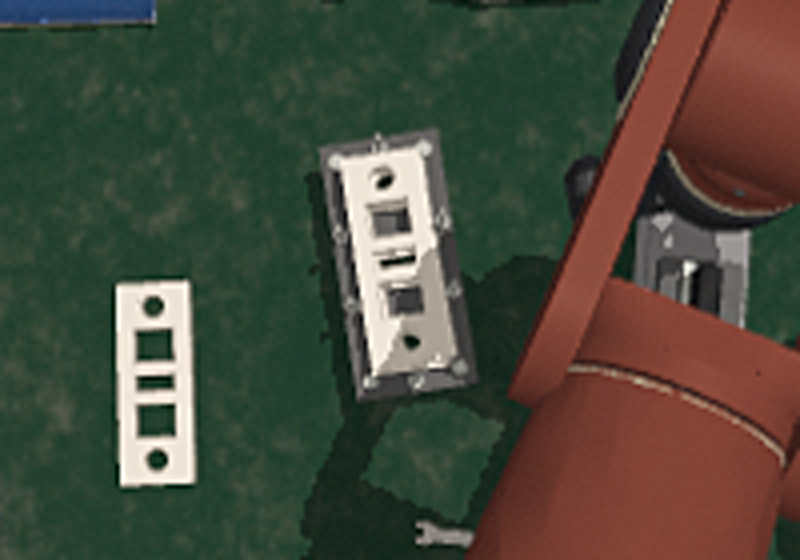

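Four frames are stacked inside the posts at crop (400,265), and the last loose frame at crop (156,383) has not moved.

```bash
python3 -m handwheel '[0,0,0,0,0,6.1, 0.006,0.025,0,0,0,0, 0.006,0.025,0,0,0,0, 0.006,0.025,0,0,0,0, 0.006,0.025,0,0,0,0, 0.006,0.025,0,0,0,0, 0.006,0.025,0,0,0,0, 0.006,0.025,0,0,0,0, 0.006,0.025,0,0,0,0, 0.006,0.025,0,0,0,0, 0.006,0.025,0.02,0,0,0, 0.006,0.025,0.02,0,0,0, 0.006,0.025,0.02,0,0,0, 0.0098,0.0247,0.02,0,0,0, 0,0,0.03,0,0,0, 0,0,0.03,0,0,0, 0,0,0.02,0,0,0, 0,0,0,0,0,0, 0,0,0,0,0,0]'
python3 -c "
from h import *
go(466.4,158.5,0.5,92.7)"
```

```text
t: 17.05
tool_pos: [0.4646, 0.1606, 0.0205]
tool_rot: [0.082, -3.14, -0.0]
contact_force: [-0.8, -0.0, 0.4]
opening: 0.0768
t 17.1 tcp [464.6 160.6  20.5] yaw 93.0 tilt fix [ 0. -0. -0.] F [-0.8 -0.   0.4] open 76.8 q6 -1.44
  turn z 0.3, then tool x -1.7 y -2.1 z 20.0 mm
```

```bash
python3 -m handwheel '[-0.002,-0.002,0.01,0,0,0.3, 0,0,0.009,0,0,0, 0,0,0,0,0,0, 0,0,0,0,0,0]'
python3 -m handwheel '[0,0,0,0,0,0, 0,0,0,0,0,0, 0,0,0,0,0,0, 0,0,0,0,0,0, 0,0,0,0,0,0, 0,0,0,0,0,0]' 1 40
python3 -m handwheel '[0,0,-0.02,0,0,0, 0,0,-0.03,0,0,0, 0,0,-0.04,0,0,0, 0,0,-0.04,0,0,0, 0,0,-0.02,0,0,0, 0,0,0,0,0,0, 0,0,0,0,0,0]'
python3 -c "
from h import *
go(538.5,-2,150,99)"
```

```text
t: 17.45
tool_pos: [0.4672, 0.158, 0.0012]
tool_rot: [0.072, -3.14, 0.0]
contact_force: [1.1, 0.7, 0.4]
opening: 0.0764
t: 18.05
tool_pos: [0.468, 0.1582, 0.0021]
tool_rot: [-0.072, 3.139, 0.0]
contact_force: [-1.3, -0.6, 5.9]
opening: 0.0463
t: 18.75
tool_pos: [0.4666, 0.158, 0.1501]
tool_rot: [0.072, -3.139, 0.0]
contact_force: [0.1, -0.6, -1.7]
opening: 0.0458
t 18.8 tcp [466.6 158.  150.1] yaw 92.6 tilt fix [-0.  -0.1  0. ] F [ 0.1 -0.6 -1.7] open 45.8 q6 -1.44
  turn z -6.4, then tool x -46.0 y -169.2 z 0.1 mm
```

```bash
python3 -m handwheel '[0,0,0,0,0,-6.4, -0.006,-0.024,0,0,0,0, -0.006,-0.024,0,0,0,0, -0.006,-0.024,0,0,0,0, -0.006,-0.024,0,0,0,0, -0.006,-0.024,0,0,0,0, -0.006,-0.024,0,0,0,0, -0.011,-0.0252,0,0,0,0, 0,0,0,0,0,0, 0,0,0.01,0,0,0, 0,0,0.02,0,0,0, 0,0,0.01,0,0,0, 0,0,0.01,0,0,0, 0,0,0.006,0,0,0, 0,0,0,0,0,0, 0,0,0,0,0,0]'
python3 -c "
from h import *
go(539.3,-2,89.5,99)"
```

```text
t: 20.35
tool_pos: [0.5406, -0.0016, 0.0957]
tool_rot: [-0.248, 3.131, -0.0]
contact_force: [1.3, 0.3, -0.8]
opening: 0.0457
t 20.4 tcp [540.6  -1.6  95.7] yaw 99.1 tilt fix [-0.  0.  0.] F [ 1.3  0.3 -0.8] open 45.7 q6 -1.87
  turn z 0.1, then tool x 1.3 y -0.2 z 6.2 mm
```

```bash
python3 -m handwheel '[0.001,0,0.003,0,0,0, 0,0,0.003,0,0,0, 0,0,0,0,0,0]'
python3 -m handwheel '[0,0,0,0,0,0, 0,0,0,0,0,0, 0,0,0,0,0,0]' 0.1
python3 -m handwheel '[0,0,-0.02,0,0,0, 0,0,-0.03,0,0,0, 0,0,-0.03,0,0,0, 0,0.04,-0.01,0,0,0, 0,0.04,-0.01,0,0,0, 0,0.04,-0.02,0,0,0, 0,0.04,-0.02,0,0,0,0,0,0,0,0,0]'
python3 - <<'E'
from h import *
im,d=optics.get_image("top"); b=np.ascontiguousarray(im[...,::-1]); cv2.imwrite("pics/top4.png",cv2.resize(b[170:270,300:430],None,fx=6,fy=6,interpolation=cv2.INTER_CUBIC)); frames(b,d)
vv,uu=np.mgrid[140:300,205:460]; W=world("top",uu,vv,d[140:300,205:460])
for nm,lo,hi,ux,vx in(("jig",.05,.061,(300,360),(0,400)),("head1",.112,.13,(375,430),(180,210)),("head2",.112,.13,(375,430),(235,275)),("grip",.128,.20,(375,430),(208,240)),("stack",.092,.1,(300,360),(0,400))):
    k=(W[...,2]>lo)&(W[...,2]<hi)&(uu>ux[0])&(uu<ux[1])&(vv>vx[0])&(vv<vx[1]); Q=W[k]
    if len(Q)>3: print(nm,len(Q),"z",np.median(Q[:,2]).round(4),*rect(Q),"mean",(Q[:,:2].mean(0)*1000).round(1))
go(574.8,-186.6,170,84.6)
E
```

```text
t: 20.65
tool_pos: [0.5398, -0.0019, 0.0901]
tool_rot: [-0.247, 3.131, -0.0]
contact_force: [-0.8, 0.4, 2.0]
opening: 0.0461
t: 20.95
tool_pos: [0.5393, -0.0018, 0.0893]
tool_rot: [-0.248, 3.132, -0.0]
contact_force: [-0.3, -0.5, 0.8]
opening: 0.0769
t: 21.75
tool_pos: [0.5149, 0.1601, 0.2331]
tool_rot: [-0.255, 3.125, 0.003]
contact_force: [1.1, -1.0, -0.6]
opening: 0.077
frame px [329. 214.] z 0.0949 c [536.7  -2.3] size 143.6 62.1 long-axis ang from x 9.4 mean [537.8  -1.8] pca 9.0
jig 888 z 0.056 c [538.3  -1.1] size 161.9 75.8 long-axis ang from x 9.1 mean [534.3  -2.1]
head1 101 z 0.1216 c [ 574.6 -186.4] size 25.3 23.5 long-axis ang from x 0.3 mean [ 574.6 -186.3]
head2 104 z 0.1217 c [ 451.7 -175.1] size 25.5 23.0 long-axis ang from x -89.7 mean [ 451.6 -174.8]
grip 92 z 0.1393 c [ 513.1 -180.7] size 31.2 13.7 long-axis ang from x -7.0 mean [ 512.7 -180.1]
stack 752 z 0.0958 c [536.8  -1.3] size 147.9 65.4 long-axis ang from x 11.9 mean [536.7  -0.6]
t 21.8 tcp [514.6 158.1 231.2] yaw 99.3 tilt fix [-0.   0.2 -0. ] F [ 0.1 -0.4 -0.5] open 76.7 q6 -1.57
  turn z 14.7, then tool x -92.4 y -337.5 z 61.2 mm
```

View pics/top4.png

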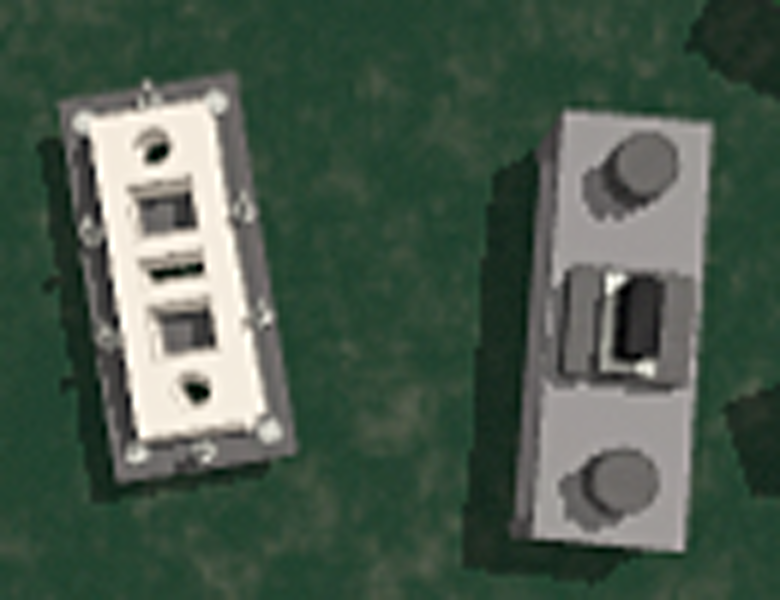

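Five frames now lie in the posts (crop ~(172,270)), and the pins and weight are unmoved. Next is pin 1, at (574.7,-186.4).

```bash
python3 -m handwheel '[0,0,0,0,0,7.4, 0,0,0,0,0,7.3, -0.008,-0.028,0,0,0,0, -0.008,-0.028,0,0,0,0, -0.008,-0.028,0,0,0,0, -0.008,-0.028,0,0,0,0, -0.008,-0.028,0,0,0,0, -0.008,-0.028,0,0,0,0, -0.008,-0.028,0,0,0,0, -0.008,-0.028,0,0,0,0, -0.008,-0.028,0,0,0,0, -0.008,-0.028,0.01,0,0,0, -0.008,-0.028,0.02,0,0,0, -0.0044,-0.0295,0.03,0,0,0, 0,0,0,0,0,0, 0,0,0,0,0,0]' 0.3
python3 -c "
from h import *
go(574.7,-186.5,93,84.6)
f=lambda x,y:print(onplane('top',300+x/6,170+y/6,.0955).round(4))
f(154,147);f(194,388)"
```

```text
t: 23.4
tool_pos: [0.5713, -0.1897, 0.1672]
tool_rot: [-0.159, -3.134, -0.003]
contact_force: [0.3, -0.6, 0.4]
opening: 0.0602
t 23.4 tcp [ 571.3 -189.7  167.2] yaw 84.2 tilt fix [ 0.1 -0.2  0. ] F [ 0.3 -0.6  0.4] open 60.2 q6 -1.91
  turn z -0.4, then tool x -3.1 y 3.5 z 74.2 mm
[0.586  0.0055 0.0955]
[ 0.4886 -0.0105  0.0955]
```

```bash
python3 -m handwheel '[-0.003,0.003,0.01,0,0,0, 0,0,0.01,0,0,0, 0,0,0.02,0,0,0, 0,0,0.02,0,0,0, 0,0,0.01,0,0,0, 0,0,0.004,0,0,0, 0,0,0,0,0,0, 0,0,0,0,0,0]'
python3 -c "
from h import *
go(574.7,-186.5,93,84.6)"
```

```text
t: 24.2
tool_pos: [0.5768, -0.1862, 0.0964]
tool_rot: [0.155, 3.136, -0.001]
contact_force: [-0.1, 0.6, 0.2]
opening: 0.0596
t 24.2 tcp [ 576.8 -186.2   96.4] yaw 84.4 tilt fix [-0.   0.1  0. ] F [-0.1  0.6  0.2] open 59.6 q6 -1.91
  turn z -0.2, then tool x 2.1 y -0.5 z 3.4 mm
```

```bash
python3 -m handwheel '[0.002,0,0.003,0,0,0, 0,0,0,0,0,0, 0,0,0,0,0,0]'
python3 -m handwheel '[0,0,0,0,0,0, 0,0,0,0,0,0, 0,0,0,0,0,0, 0,0,0,0,0,0, 0,0,0,0,0,0, 0,0,0,0,0,0]' 1 80
python3 -c "
from h import *
go(574.7,-186.5,93,84.6)"
python3 -m handwheel '[0,0,-0.01,0,0,0, 0,0,-0.02,0,0,0, 0,0,-0.03,0,0,0, 0,0,-0.03,0,0,0, 0,0,-0.03,0,0,0, 0,0,-0.02,0,0,0, 0,0,0,0,0,0, 0,0,0,0,0,0, 0,0,0,0,0,0]'
python3 -c "
from h import *
go(587.7,6.5,220,99)"
```

```text
t: 24.5
tool_pos: [0.5742, -0.186, 0.0926]
tool_rot: [0.155, 3.137, -0.0]
contact_force: [-0.2, -0.6, 0.3]
opening: 0.06
t: 25.1
tool_pos: [0.5743, -0.187, 0.093]
tool_rot: [0.155, 3.137, -0.003]
contact_force: [-1.3, -4.8, 2.8]
opening: 0.024
t 25.1 tcp [ 574.3 -187.    93. ] yaw 84.3 tilt fix [-0.1  0.1  0. ] F [-1.3 -4.8  2.8] open 24.0 q6 -1.91
  turn z -0.3, then tool x -0.3 y 0.5 z 0.0 mm
t: 26.0
tool_pos: [0.5731, -0.185, 0.2295]
tool_rot: [-0.155, -3.134, -0.003]
contact_force: [0.2, -0.7, -1.5]
opening: 0.0239
t 26.0 tcp [ 573.1 -185.   229.5] yaw 84.4 tilt fix [ 0.1 -0.2  0. ] F [ 0.2 -0.7 -1.5] open 23.9 q6 -1.91
  turn z -14.6, then tool x -44.4 y 186.9 z 9.5 mm
```

```bash
python3 -m handwheel '[0,0,0,0,0,-7.3, 0,0,0,0,0,-7.3, -0.005,0.023,0,0,0,0, -0.006,0.024,0,0,0,0, -0.006,0.024,0,0,0,0, -0.006,0.024,0,0,0,0, -0.006,0.024,0,0,0,0, -0.006,0.024,0,0,0,0, -0.006,0.024,0,0,0,0, -0.0034,0.0199,0,0,0,0, 0,0,0.01,0,0,0, 0,0,0.02,0,0,0, 0,0,0.01,0,0,0, 0,0,0,0,0,0, 0,0,0,0,0,0, 0,0,0,0,0,0]'
python3 - <<'E'
from h import *
go(587.7,6.5,180,99)
im,d=optics.get_image("side"); cv2.imwrite("pics/side5.png",cv2.resize(im[140:260,230:390],None,fx=5,fy=5,interpolation=cv2.INTER_CUBIC)[...,::-1])
E
```

```text
t: 27.6
tool_pos: [0.5894, 0.0052, 0.1932]
tool_rot: [-0.244, 3.131, -0.0]
contact_force: [0.5, 0.9, -0.3]
opening: 0.0243
t 27.6 tcp [589.4   5.2 193.2] yaw 98.9 tilt fix [-0.   0.1 -0. ] F [ 0.5  0.9 -0.3] open 24.3 q6 -1.84
  turn z -0.1, then tool x 1.5 y 1.5 z 13.2 mm
```

View pics/side5.png

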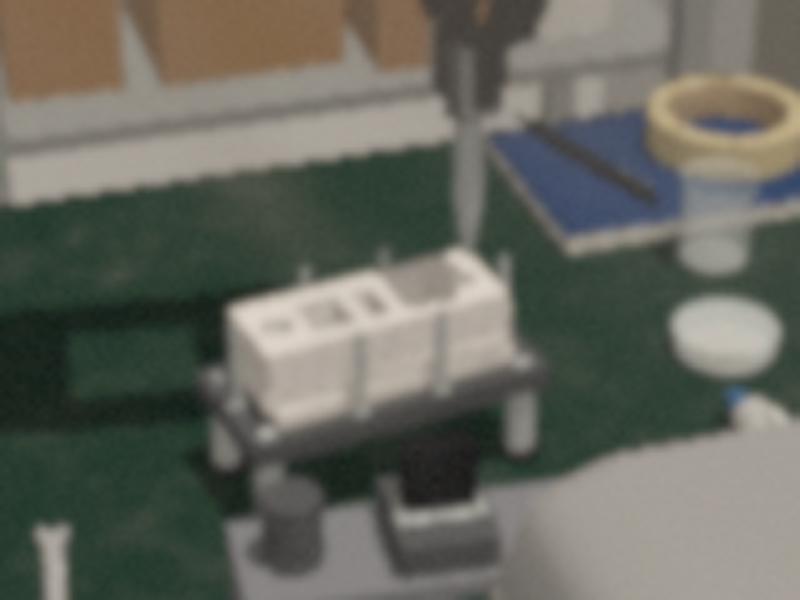

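The pin hangs straight (shank at crop (468,165), tip about (470,240)) over the far hole near (470,262).

```bash
python3 -m handwheel '[0.001,0.001,0.006,0,0,0, 0,0,0.006,0,0,0, 0,0,0.006,0,0,0, 0,0,0.006,0,0,0, 0,0,0,0,0,0]'
python3 -m handwheel '[0,0,0.006,0,0,0, 0,0,0.006,0,0,0, 0,0,0.006,0,0,0, 0,0,0,0,0,0, 0,0,0,0,0,0]'
python3 -c "
from h import *
go(587.7,6.5,101,99)"
```

```text
t: 28.15
tool_pos: [0.5869, 0.0066, 0.1666]
tool_rot: [0.245, -3.129, -0.001]
contact_force: [-0.7, -0.5, -0.8]
opening: 0.024
t: 28.65
tool_pos: [0.5875, 0.0065, 0.1498]
tool_rot: [0.245, -3.131, -0.0]
contact_force: [-0.0, 0.3, -1.2]
opening: 0.0237
t 28.6 tcp [587.5   6.5 149.8] yaw 98.9 tilt fix [ 0. -0.  0.] F [-0.   0.3 -1.2] open 23.7 q6 -1.84
  turn z -0.1, then tool x -0.2 y -0.0 z 48.8 mm
```

Going in cleanly. I'll continue in steps and watch the force.

```bash
for i in 1; do python3 -m handwheel '[0,0,0.005,0,0,0, 0,0,0.005,0,0,0, 0,0,0.005,0,0,0, 0,0,0,0,0,0]'; done
python3 -m handwheel '[0,0,0.005,0,0,0, 0,0,0.005,0,0,0, 0,0,0.005,0,0,0, 0,0,0,0,0,0]'
python3 -m handwheel '[0,0,0.005,0,0,0, 0,0,0.004,0,0,0, 0,0,0,0,0,0]'
python3 -c "
from h import *
go(587.7,6.5,101,99)"
```

```text
t: 29.05
tool_pos: [0.5874, 0.0059, 0.1349]
tool_rot: [0.244, -3.131, 0.002]
contact_force: [-1.7, -3.0, 1.3]
opening: 0.0243
t: 29.45
tool_pos: [0.5882, 0.0057, 0.1208]
tool_rot: [-0.245, 3.131, -0.003]
contact_force: [-2.3, -4.6, 3.0]
opening: 0.0237
t: 29.75
tool_pos: [0.5885, 0.0052, 0.1126]
tool_rot: [-0.245, 3.131, -0.005]
contact_force: [-3.2, -5.6, 6.0]
opening: 0.0242
t 29.8 tcp [588.5   5.2 112.6] yaw 98.9 tilt fix [-0.2  0.1  0. ] F [-3.2 -5.6  6. ] open 24.2 q6 -1.84
  turn z -0.1, then tool x 0.6 y 1.4 z 11.6 mm
```

```bash
python3 -m handwheel '[0,-0.0015,0.004,0,0,0, 0,0,0.004,0,0,0, 0,0,0,0,0,0]'
python3 -m handwheel '[0,0,0.003,0,0,0, 0,0,0.002,0,0,0, 0,0,0.001,0,0,0, 0,0,0,0,0,0, 0,0,0,0,0,0]'
python3 -c "
from h import *
go(587.7,6.5,101,99)"
```

```text
t: 30.05
tool_pos: [0.5885, 0.0048, 0.1049]
tool_rot: [-0.245, 3.131, -0.0]
contact_force: [-4.9, -2.7, 8.8]
opening: 0.0239
t: 30.55
tool_pos: [0.5887, 0.0048, 0.1007]
tool_rot: [-0.245, 3.131, -0.001]
contact_force: [-9.3, -3.1, 16.4]
opening: 0.0238
t 30.6 tcp [588.7   4.8 100.7] yaw 98.9 tilt fix [-0.  0.  0.] F [-9.3 -3.1 16.4] open 23.8 q6 -1.84
  turn z -0.1, then tool x 0.7 y 1.8 z -0.3 mm
```

```bash
python3 -m handwheel '[0.001,-0.0005,0,0,0,0, 0,0,0.001,0,0,0, 0,0,0.001,0,0,0, 0,0,0,0,0,0, 0,0,0,0,0,0]'
python3 -m handwheel '[0,0,0,0,0,0, 0,0,0,0,0,0, 0,0,0,0,0,0, 0,0,0,0,0,0]' 0.3
python3 -c "
from h import *
go(588,4.5,101,99)"
python3 -m handwheel '[0,0,-0.02,0,0,0, 0,0,-0.03,0,0,0, 0,0,-0.03,0,0,0, 0,0,-0.02,0,0,0, 0,0,0,0,0,0, 0,0,0,0,0,0]'
python3 - <<'E'
from h import *
d=optics.get_image("top")[1]
vv,uu=np.mgrid[170:270,300:430]; W=world("top",uu,vv,d[170:270,300:430]); r=np.hypot(W[...,0]-.588,W[...,1]-.005)
k=(r<.02)&(W[...,2]>.11)&(W[...,2]<.145); Q=W[k]; print("head",len(Q),np.percentile(Q[:,2],[50,90]).round(4),*rect(Q) if len(Q)>5 else "")
go(451.7,-175.2,170,84.6)
E
```

```text
t: 31.05
tool_pos: [0.5887, 0.0048, 0.1007]
tool_rot: [-0.245, 3.129, 0.001]
contact_force: [-10.9, 0.2, 23.5]
opening: 0.0237
t: 31.45
tool_pos: [0.5868, 0.0046, 0.0945]
tool_rot: [0.245, -3.131, -0.001]
contact_force: [0.6, -0.6, -0.3]
opening: 0.0598
t 31.4 tcp [586.8   4.6  94.5] yaw 98.9 tilt fix [ 0. -0.  0.] F [ 0.6 -0.6 -0.3] open 59.8 q6 -1.85
  turn z -0.1, then tool x -1.2 y -0.3 z -6.5 mm
t: 32.05
tool_pos: [0.587, 0.0044, 0.1946]
tool_rot: [0.245, -3.132, -0.0]
contact_force: [-0.2, 0.4, -1.2]
opening: 0.0599
head 19 [0.126  0.1291] c [578.9   4.7] size 17.1 3.9 long-axis ang from x -79.6
t 32.1 tcp [586.3   4.5 193.4] yaw 98.9 tilt fix [ 0.  -0.1  0. ] F [-0.  -0.2 -0. ] open 59.4 q6 -1.85
  turn z 14.3, then tool x 117.1 y -191.5 z 23.4 mm
```

```bash
python3 -m handwheel '[0,0,0,0,0,7.2, 0,0,0,0,0,7.1, 0.015,-0.024,0,0,0,0, 0.015,-0.024,0,0,0,0, 0.015,-0.024,0,0,0,0, 0.015,-0.024,0,0,0,0, 0.015,-0.024,0,0,0,0, 0.015,-0.024,0,0,0,0, 0.015,-0.024,0,0,0,0, 0.0121,-0.0245,0,0,0,0, 0,0,0.01,0,0,0, 0,0,0.01,0,0,0, 0,0,0,0,0,0, 0,0,0,0,0,0, 0,0,0,0,0,0]'
python3 - <<'E'
from h import *
im,d=optics.get_image("top"); 
vv,uu=np.mgrid[170:270,300:430]; W=world("top",uu,vv,d[170:270,300:430]); r=np.hypot(W[...,0]-.588,W[...,1]-.005)
k=(r<.02)&(W[...,2]>.11)&(W[...,2]<.145); Q=W[k]; print("head",len(Q),np.percentile(Q[:,2],[50,90]).round(4),*rect(Q) if len(Q)>5 else "")
go(451.8,-176.2,93,84.6)
E
```

```text
t: 33.6
tool_pos: [0.4529, -0.1757, 0.1752]
tool_rot: [-0.145, -3.138, -0.0]
contact_force: [0.2, 0.3, -0.1]
opening: 0.0601
head 107 [0.1293 0.1321] c [588.9   6.2] size 25.0 23.7 long-axis ang from x -0.2
t 33.6 tcp [ 453.  -175.9  175.5] yaw 84.7 tilt fix [-0.  0. -0.] F [0.5 0.7 0. ] open 59.8 q6 -2.0
  turn z 0.1, then tool x 1.2 y -0.4 z 82.5 mm
```

```bash
python3 -m handwheel '[0.001,0,0.02,0,0,0, 0,0,0.02,0,0,0, 0,0,0.02,0,0,0, 0,0,0.01,0,0,0, 0,0,0.01,0,0,0, 0,0,0.002,0,0,0, 0,0,0,0,0,0, 0,0,0,0,0,0, 0,0,0,0,0,0]'
python3 -m handwheel '[0,0,0,0,0,0, 0,0,0,0,0,0, 0,0,0,0,0,0, 0,0,0,0,0,0, 0,0,0,0,0,0, 0,0,0,0,0,0]' 1 80
python3 -c "
from h import *
go(451.7,-176.2,93,84.6)"
python3 -m handwheel '[0,0,-0.01,0,0,0, 0,0,-0.02,0,0,0, 0,0,-0.03,0,0,0, 0,0,-0.03,0,0,0, 0,0,-0.03,0,0,0, 0,0,-0.02,0,0,0, 0,0,0,0,0,0, 0,0,0,0,0,0, 0,0,0,0,0,0]'
python3 -c "
from h import *
go(489.7,-10.8,220,99)"
```

```text
t: 34.55
tool_pos: [0.4522, -0.1766, 0.0943]
tool_rot: [0.147, 3.137, -0.001]
contact_force: [-1.0, -0.4, -0.2]
opening: 0.06
t: 35.15
tool_pos: [0.4519, -0.1765, 0.0939]
tool_rot: [0.147, 3.137, -0.001]
contact_force: [-0.6, 0.9, 4.9]
opening: 0.0241
t 35.1 tcp [ 451.9 -176.5   93.9] yaw 84.6 tilt fix [-0.   0.1 -0. ] F [-0.6  0.9  4.9] open 24.1 q6 -2.0
  turn z 0.0, then tool x 0.2 y 0.3 z 0.9 mm
t: 36.05
tool_pos: [0.4505, -0.1757, 0.231]
tool_rot: [-0.147, -3.135, -0.003]
contact_force: [0.6, 0.0, -1.0]
opening: 0.0235
t 36.0 tcp [ 450.5 -175.7  231. ] yaw 84.6 tilt fix [ 0.1 -0.2  0. ] F [ 0.6  0.  -1. ] open 23.5 q6 -2.0
  turn z -14.4, then tool x -64.5 y 156.7 z 11.0 mm
```

```bash
python3 -m handwheel '[0,0,0,0,0,-7.2, 0,0,0,0,0,-7.2, -0.01,0.024,0,0,0,0, -0.01,0.024,0,0,0,0, -0.01,0.024,0,0,0,0, -0.01,0.024,0,0,0,0, -0.01,0.024,0,0,0,0, -0.01,0.024,0,0,0,0, -0.0045,0.0127,0,0,0,0, 0,0,0.01,0,0,0, 0,0,0.02,0,0,0, 0,0,0.01,0,0,0, 0,0,0,0,0,0, 0,0,0,0,0,0, 0,0,0,0,0,0]'
python3 -c "
from h import *
go(489.7,-10.8,180,99)"
```

```text
t: 37.55
tool_pos: [0.4911, -0.0119, 0.1941]
tool_rot: [-0.246, 3.131, -0.001]
contact_force: [-0.0, -0.1, -1.3]
opening: 0.024
t 37.5 tcp [491.1 -11.9 194.1] yaw 99.0 tilt fix [-0.   0.1 -0. ] F [-0.  -0.1 -1.3] open 24.0 q6 -1.9
  turn z 0.0, then tool x 1.2 y 1.3 z 14.1 mm
```

```bash
python3 -m handwheel '[0.001,0.001,0.006,0,0,0, 0,0,0.006,0,0,0, 0,0,0.006,0,0,0, 0,0,0.006,0,0,0, 0,0,0,0,0,0]'
python3 -m handwheel '[0,0,0.006,0,0,0, 0,0,0.006,0,0,0, 0,0,0.006,0,0,0, 0,0,0,0,0,0, 0,0,0,0,0,0]'
python3 -m handwheel '[0,0,0.005,0,0,0, 0,0,0.005,0,0,0, 0,0,0.005,0,0,0, 0,0,0,0,0,0]'
python3 -c "
from h import *
go(489.7,-10.8,102,99)"
```

```text
t: 38.05
tool_pos: [0.4886, -0.0104, 0.1678]
tool_rot: [0.248, -3.129, -0.001]
contact_force: [0.3, 0.0, -0.5]
opening: 0.0239
t: 38.55
tool_pos: [0.4894, -0.0105, 0.1511]
tool_rot: [0.248, -3.131, -0.0]
contact_force: [0.7, 0.4, -0.3]
opening: 0.0236
t: 38.95
tool_pos: [0.4894, -0.0106, 0.1356]
tool_rot: [0.248, -3.132, 0.0]
contact_force: [1.6, 0.1, -2.3]
opening: 0.0241
t 39.0 tcp [489.4 -10.6 135.6] yaw 99.0 tilt fix [-0. -0.  0.] F [ 1.6  0.1 -2.3] open 24.1 q6 -1.9
  turn z 0.0, then tool x -0.3 y -0.2 z 33.6 mm
```

```bash
python3 -m handwheel '[0,0,0.005,0,0,0, 0,0,0.005,0,0,0, 0,0,0.005,0,0,0, 0,0,0,0,0,0]'
python3 -m handwheel '[0,0,0.005,0,0,0, 0,0,0.005,0,0,0, 0,0,0,0,0,0]'
python3 -m handwheel '[0,0,0.004,0,0,0, 0,0,0.003,0,0,0, 0,0,0,0,0,0,0,0,0,0,0,0]'
python3 -c "
from h import *
go(489.7,-10.8,102,99)"
```

```text
t: 39.35
tool_pos: [0.4901, -0.0119, 0.122]
tool_rot: [-0.248, 3.131, -0.006]
contact_force: [0.8, -3.2, 3.2]
opening: 0.0236
t: 39.65
tool_pos: [0.4906, -0.0116, 0.1139]
tool_rot: [-0.248, 3.13, -0.004]
contact_force: [-2.8, -2.2, 12.1]
opening: 0.024
t: 40.05
tool_pos: [0.4904, -0.0112, 0.1068]
tool_rot: [-0.248, 3.13, -0.002]
contact_force: [-3.7, -0.3, 11.9]
opening: 0.0238
t 40.0 tcp [490.4 -11.2 106.8] yaw 99.0 tilt fix [-0.1  0.1 -0. ] F [-3.7 -0.3 11.9] open 23.8 q6 -1.9
  turn z 0.0, then tool x 0.7 y 0.5 z 4.8 mm
```

```bash
python3 -m handwheel '[0.0005,0,0.002,0,0,0, 0,0,0.002,0,0,0, 0,0,0.001,0,0,0, 0,0,0.001,0,0,0, 0,0,0.001,0,0,0, 0,0,0,0,0,0, 0,0,0,0,0,0]'
python3 -c "
from h import *
go(490,-11,102,99)"
```

```text
t: 40.75
tool_pos: [0.4905, -0.0112, 0.1017]
tool_rot: [-0.248, 3.13, -0.002]
contact_force: [-6.8, -0.1, 21.0]
opening: 0.0239
t 40.8 tcp [490.5 -11.2 101.7] yaw 99.1 tilt fix [-0.1  0.1 -0. ] F [-6.8 -0.1 21. ] open 23.9 q6 -1.9
  turn z 0.1, then tool x 0.5 y 0.3 z -0.3 mm
```

```bash
python3 -m handwheel '[0,0,0,0,0,0, 0,0,0,0,0,0, 0,0,0,0,0,0, 0,0,0,0,0,0]' 0.3
python3 -m handwheel '[0,0,-0.02,0,0,0, 0,0,-0.03,0,0,0, 0,0,-0.03,0,0,0, 0,0,-0.02,0,0,0, 0,0,0,0,0,0, 0,0,0,0,0,0]'
python3 -m handwheel '[0,-0.03,0,0,0,8.5, 0,-0.03,0,0,0,8.5, 0,0,0,0,0,8.5, 0,0,0,0,0,8.5, 0,0,0,0,0,8.5, 0,0,0,0,0,8.5, 0,0,0,0,0,8.5, 0,0,0,0,0,8.5, 0,0,0,0,0,8.5, 0,0,0,0,0,8.5, 0,0,0,0,0,8.5, 0,0,0,0,0,8.5, 0,0,0,0,0,3, 0,0,0,0,0,0, 0,0,0,0,0,0]'
python3 -c "
from h import *
go(513.5,-182,180,-6)"
```

```text
t: 41.15
tool_pos: [0.4883, -0.0105, 0.0964]
tool_rot: [0.247, -3.13, -0.001]
contact_force: [-0.0, -0.2, 0.7]
opening: 0.0598
t: 41.75
tool_pos: [0.4887, -0.0106, 0.1965]
tool_rot: [0.247, -3.131, -0.0]
contact_force: [-0.0, 0.4, 0.6]
opening: 0.0598
t: 43.25
tool_pos: [0.4931, -0.07, 0.1954]
tool_rot: [-2.331, -2.103, 0.003]
contact_force: [0.2, 0.2, 0.4]
opening: 0.0596
t 43.2 tcp [493.1 -70.  195.4] yaw -5.9 tilt fix [-0.2 -0.   0. ] F [0.2 0.2 0.4] open 59.6 q6 -0.19
  turn z 0.1, then tool x -109.2 y 32.0 z 15.4 mm
```

```bash
python3 -m handwheel '[-0.02,0.006,0,0,0,0, -0.02,0.006,0,0,0,0, -0.02,0.006,0,0,0,0, -0.02,0.006,0,0,0,0, -0.02,0.006,0,0,0,0, -0.0092,0.002,0,0,0,0, 0,0,0,0,0,0, 0,0,0,0,0,0, 0,0,0,0,0,0]'
python3 - <<'E'
from h import *
go(513.5,-182,112,-6)
im,d=optics.get_image("top"); cv2.imwrite("pics/top6.png",cv2.resize(im[170:270,290:430],None,fx=5.5,fy=5.5,interpolation=cv2.INTER_CUBIC)[...,::-1])
vv,uu=np.mgrid[170:270,300:430]; W=world("top",uu,vv,d[170:270,300:430])
for c in((.589,.006),(.490,-.010)):
    r=np.hypot(W[...,0]-c[0],W[...,1]-c[1]); k=(r<.02)&(W[...,2]>.12)&(W[...,2]<.145); Q=W[k]; print("head",len(Q),np.percentile(Q[:,2],[50,90]).round(4),*rect(Q) if len(Q)>5 else "",Q.mean(0).round(4))
E
```

```text
t: 44.15
tool_pos: [0.5143, -0.1813, 0.1971]
tool_rot: [-2.332, -2.104, -0.0]
contact_force: [-0.5, -0.2, 0.2]
opening: 0.0597
t 44.1 tcp [ 514.3 -181.3  197.1] yaw -5.9 tilt fix [-0. -0. -0.] F [-0.5 -0.2  0.2] open 59.7 q6 -0.37
  turn z 0.1, then tool x -0.7 y -0.7 z 85.1 mm
head 97 [0.1296 0.1321] c [589.4   6. ] size 24.3 23.6 long-axis ang from x -0.8 [0.5886 0.0062 0.1295]
head 100 [0.1296 0.1319] c [490.5  -9.1] size 25.5 23.4 long-axis ang from x 89.7 [ 0.4903 -0.0093  0.1296]
```

View pics/top6.png

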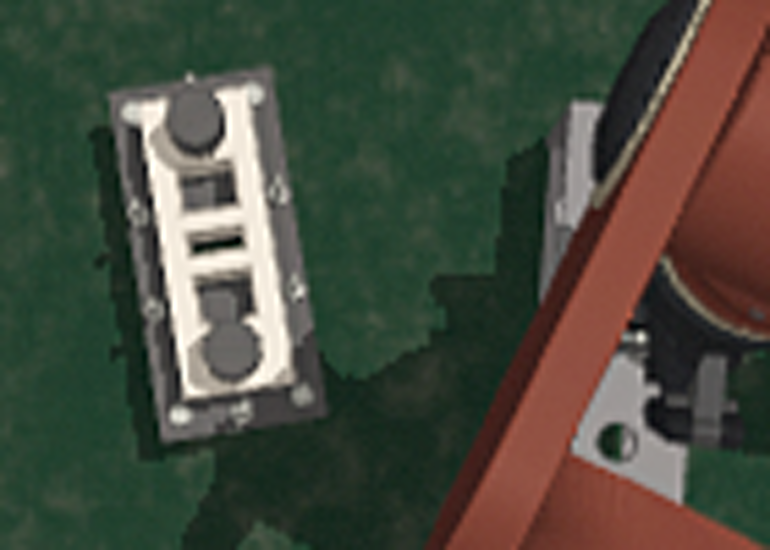

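Both heads are down on the top frame, at crop (195,118) and (232,350), and the slots are in line at (218,243). Next I'll centre the weight by squeezing the grip plate lightly across its x.

```bash
python3 -m handwheel '[-0.001,-0.001,0.02,0,0,0, 0,0,0.02,0,0,0, 0,0,0.02,0,0,0, 0,0,0.015,0,0,0, 0,0,0.008,0,0,0, 0,0,0,0,0,0, 0,0,0,0,0,0, 0,0,0,0,0,0]'
python3 -m handwheel '[0,0,0,0,0,0, 0,0,0,0,0,0, 0,0,0,0,0,0, 0,0,0,0,0,0, 0,0,0,0,0,0, 0,0,0,0,0,0]' 1 40
python3 -c "
from h import *
go(513.2,-182.4,112,-6)"
python3 -m handwheel '[0,0,0,0,0,0, 0,0,0,0,0,0, 0,0,0,0,0,0, 0,0,0,0,0,0]' 0.2
python3 -m handwheel '[0,0,-0.02,0,0,0, 0,0,-0.03,0,0,0, 0,0,-0.01,0,0,0, 0,0,0,0,0,-8.5, 0,0,0,0,0,-8.5, 0,0,0,0,0,-8.5, 0,0,0,0,0,-8.5, 0,0,0,0,0,-8.5, 0,0,0,0,0,-8.5, 0,0,0,0,0,-8.5, 0,0,0,0,0,-8.5, 0,0,0,0,0,-8.5, 0,0,0,0,0,-8.5, 0,0,0,0,0,-5, 0,0,0,0,0,0, 0,0,0,0,0,0]'
python3 -c "
from h import *
go(513.2,-182.4,112,84)"
```

```text
t: 45.0
tool_pos: [0.5142, -0.1835, 0.1156]
tool_rot: [2.332, 2.102, 0.001]
contact_force: [0.7, -0.8, -0.2]
opening: 0.0598
t: 45.6
tool_pos: [0.5138, -0.1834, 0.1152]
tool_rot: [2.333, 2.102, 0.0]
contact_force: [-2.0, 0.7, 4.7]
opening: 0.0311
t 45.6 tcp [ 513.8 -183.4  115.2] yaw -6.0 tilt fix [0.1 0.  0. ] F [-2.   0.7  4.7] open 31.1 q6 -0.38
  turn z 0.0, then tool x 0.9 y -0.7 z 3.2 mm
t: 46.0
tool_pos: [0.5131, -0.1829, 0.1138]
tool_rot: [-2.333, -2.103, 0.0]
contact_force: [-0.1, 0.0, -0.2]
opening: 0.0679
t: 47.6
tool_pos: [0.5132, -0.183, 0.1738]
tool_rot: [-0.166, -3.137, -0.0]
contact_force: [0.5, 0.4, -1.1]
opening: 0.0683
t 47.6 tcp [ 513.2 -183.   173.8] yaw 83.9 tilt fix [ 0. -0.  0.] F [ 0.5  0.4 -1.1] open 68.3 q6 -1.94
  turn z -0.1, then tool x 0.0 y 0.6 z 61.8 mm
```

```bash
python3 -m handwheel '[-0.0005,0,0.02,0,0,0, 0,0,0.02,0,0,0, 0,0,0.01,0,0,0, 0,0,0.006,0,0,0, 0,0,0.004,0,0,0, 0,0,0,0,0,0, 0,0,0,0,0,0, 0,0,0,0,0,0]'
python3 -m handwheel '[0,0,0,0,0,0, 0,0,0,0,0,0, 0,0,0,0,0,0, 0,0,0,0,0,0, 0,0,0,0,0,0, 0,0,0,0,0,0, 0,0,0,0,0,0]' 1 80
python3 -c "
from h import *
go(513.7,-182.4,112,84)"
python3 -m handwheel '[0,0,-0.01,0,0,0, 0,0,-0.02,0,0,0, 0,0,-0.03,0,0,0, 0,0,-0.03,0,0,0, 0,0,-0.02,0,0,0, 0,0,0,0,0,0, 0,0,0,0,0,0, 0,0,0,0,0,0]'
python3 -c "
from h import *
go(539.5,-3.1,220,99)"
```

```text
t: 48.4
tool_pos: [0.5144, -0.1834, 0.1152]
tool_rot: [0.163, 3.136, -0.001]
contact_force: [-0.1, 0.2, 0.4]
opening: 0.0685
t: 49.1
tool_pos: [0.5141, -0.1832, 0.1146]
tool_rot: [0.163, 3.137, -0.0]
contact_force: [0.2, -0.7, 2.0]
opening: 0.0125
t 49.1 tcp [ 514.1 -183.2  114.6] yaw 84.0 tilt fix [-0.  0.  0.] F [ 0.2 -0.7  2. ] open 12.5 q6 -1.95
  turn z 0.0, then tool x 0.4 y 0.8 z 2.6 mm
t: 49.9
tool_pos: [0.5127, -0.1825, 0.2217]
tool_rot: [-0.163, -3.133, -0.003]
contact_force: [-0.0, 0.0, -4.0]
opening: 0.0128
t 49.9 tcp [ 512.7 -182.5  221.7] yaw 84.0 tilt fix [ 0.1 -0.2 -0. ] F [-0.  0. -4.] open 12.8 q6 -1.95
  turn z -15.0, then tool x -54.6 y 173.0 z 1.7 mm
```

```bash
python3 -m handwheel '[0,0,0,0,0,-7.6, 0,0,0,0,0,-7.5, -0.006,0.02,0,0,0,0, -0.006,0.02,0,0,0,0, -0.006,0.02,0,0,0,0, -0.006,0.02,0,0,0,0, -0.006,0.02,0,0,0,0, -0.006,0.02,0,0,0,0, -0.006,0.02,0,0,0,0, -0.006,0.02,0,0,0,0, -0.0066,0.013,0,0,0,0, 0,0,0,0,0,0, 0,0,0,0,0,0, 0,0,0,0,0,0, 0,0,0,0,0,0]'
python3 - <<'E'
from h import *
go(539.7,-3.1,190,99.1)
im,d=optics.get_image("side"); cv2.imwrite("pics/side7.png",cv2.resize(im[150:260,240:390],None,fx=5,fy=5,interpolation=cv2.INTER_CUBIC)[...,::-1])
E
```

```text
t: 51.4
tool_pos: [0.5402, -0.0044, 0.2241]
tool_rot: [0.249, -3.131, 0.0]
contact_force: [-0.5, -0.7, -3.0]
opening: 0.0126
t 51.4 tcp [540.2  -4.4 224.1] yaw 99.1 tilt fix [-0. -0. -0.] F [-0.5 -0.7 -3. ] open 12.6 q6 -1.87
  turn z -0.0, then tool x 0.3 y 1.3 z 34.1 mm
```

View pics/side7.png

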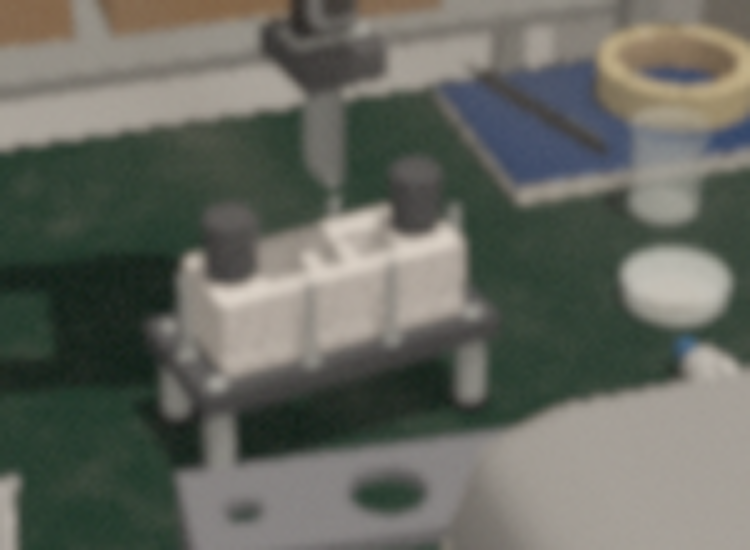

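The weight hangs with its stem vertical (crop (325,140)), tip at (328,185) over the slot, and the pins are home at (230,245) and (415,195).

```bash
python3 -m handwheel '[0.0003,0.0012,0.01,0,0,0, 0,0,0.01,0,0,0, 0,0,0.01,0,0,0, 0,0,0.005,0,0,0, 0,0,0,0,0,0, 0,0,0,0,0,0, 0,0,0,0,0,0]'
python3 -c "
from h import *
go(539.7,-3.1,182,99.1)"
```

```text
t: 52.15
tool_pos: [0.5402, -0.0026, 0.1899]
tool_rot: [-0.25, 3.131, -0.0]
contact_force: [-0.3, -0.7, -2.6]
opening: 0.0124
t 52.1 tcp [540.2  -2.6 189.9] yaw 99.1 tilt fix [-0.   0.1  0. ] F [-0.3 -0.7 -2.6] open 12.4 q6 -1.87
  turn z 0.0, then tool x 0.6 y -0.5 z 7.9 mm
```

```bash
python3 -m handwheel '[0.0005,-0.0005,0.003,0,0,0, 0,0,0.003,0,0,0, 0,0,0.002,0,0,0, 0,0,0,0,0,0]'
python3 -m handwheel '[0,0,0.002,0,0,0, 0,0,0.002,0,0,0, 0,0,0.002,0,0,0, 0,0,0,0,0,0]'
python3 -m handwheel '[0,0,0.002,0,0,0, 0,0,0.002,0,0,0, 0,0,0.002,0,0,0, 0,0,0,0,0,0]'
python3 -c "
from h import *
go(539.7,-3.1,122.6,99.1)"
```

```text
t: 52.55
tool_pos: [0.539, -0.0031, 0.1807]
tool_rot: [0.25, -3.131, -0.0]
contact_force: [1.0, -0.3, -3.4]
opening: 0.0127
t: 52.95
tool_pos: [0.5391, -0.0031, 0.1748]
tool_rot: [0.25, -3.131, -0.0]
contact_force: [0.1, -0.7, -3.8]
opening: 0.0126
t: 53.35
tool_pos: [0.5391, -0.0031, 0.1688]
tool_rot: [0.25, -3.131, -0.0]
contact_force: [0.9, 0.6, -3.4]
opening: 0.0127
t 53.4 tcp [539.1  -3.1 168.8] yaw 99.1 tilt fix [ 0. -0.  0.] F [ 0.9  0.6 -3.4] open 12.7 q6 -1.87
  turn z 0.0, then tool x -0.6 y -0.1 z 46.2 mm
```

Already 14 mm into the slot with no contact force. Continuing.

```bash
python3 -m handwheel '[-0.0003,0,0.003,0,0,0, 0,0,0.003,0,0,0, 0,0,0.003,0,0,0, 0,0,0.003,0,0,0, 0,0,0,0,0,0]'
python3 -m handwheel '[0,0,0.004,0,0,0, 0,0,0.004,0,0,0, 0,0,0.004,0,0,0, 0,0,0,0,0,0]'
python3 -m handwheel '[0,0,0.004,0,0,0, 0,0,0.004,0,0,0, 0,0,0.004,0,0,0, 0,0,0,0,0,0,0,0,0,0,0,0]'
python3 -c "
from h import *
go(539.7,-3.1,122.6,99.1)"
```

```text
t: 53.85
tool_pos: [0.5393, -0.003, 0.1565]
tool_rot: [0.25, -3.13, -0.0]
contact_force: [-0.3, 0.0, -4.0]
opening: 0.0125
t: 54.25
tool_pos: [0.5393, -0.003, 0.1443]
tool_rot: [0.25, -3.13, -0.0]
contact_force: [0.0, 0.0, -3.1]
opening: 0.0125
t: 54.75
tool_pos: [0.5395, -0.003, 0.1331]
tool_rot: [0.25, -3.131, -0.0]
contact_force: [-0.0, 0.9, -3.5]
opening: 0.0122
t 54.8 tcp [539.5  -3.  133.1] yaw 99.1 tilt fix [ 0. -0. -0.] F [-0.   0.9 -3.5] open 12.2 q6 -1.87
  turn z 0.0, then tool x -0.2 y -0.1 z 10.5 mm
```

```bash
python3 -m handwheel '[0,0,0.003,0,0,0, 0,0,0.003,0,0,0, 0,0,0.002,0,0,0, 0,0,0.001,0,0,0, 0,0,0,0,0,0]'
python3 -m handwheel '[0,0,0.001,0,0,0, 0,0,0.001,0,0,0, 0,0,0,0,0,0, 0,0,0,0,0,0]'
python3 -c "
from h import *
go(539.7,-3.1,122.6,99.1)"
```

```text
t: 55.25
tool_pos: [0.5396, -0.003, 0.124]
tool_rot: [0.25, -3.131, -0.0]
contact_force: [-0.6, -0.7, -3.9]
opening: 0.0128
t: 55.65
tool_pos: [0.5399, -0.0031, 0.1226]
tool_rot: [-0.25, 3.131, -0.0]
contact_force: [-0.9, 0.1, -2.2]
opening: 0.0124
t 55.6 tcp [539.9  -3.1 122.6] yaw 99.1 tilt fix [-0.  0. -0.] F [-0.9  0.1 -2.2] open 12.4 q6 -1.87
  turn z 0.0, then tool x 0.2 y 0.0 z 0.0 mm
```

```bash
python3 -m handwheel '[0,0,0.001,0,0,0, 0,0,0,0,0,0, 0,0,0,0,0,0]'
python3 -m handwheel '[0,0,0,0,0,0, 0,0,0,0,0,0, 0,0,0,0,0,0, 0,0,0,0,0,0, 0,0,0,0,0,0]' 0.3
python3 -m handwheel '[0,0,-0.02,0,0,0, 0,0,-0.03,0,0,0, 0,0,-0.03,0,0,0, 0,0,0,0,0,0, 0,0,0,0,0,0]'
python3 -m handwheel '[0,-0.04,0,0,0,0, 0,-0.04,0,0,0,0, 0,-0.04,0,0,0,0, 0,-0.03,0,0,0,0, 0,0,0,0,0,0, 0,0,0,0,0,0]'
python3 - <<'E'
from h import *
im,d=optics.get_image("top"); cv2.imwrite("pics/top8.png",cv2.resize(im[170:270,300:430],None,fx=6,fy=6,interpolation=cv2.INTER_CUBIC)[...,::-1])
vv,uu=np.mgrid[170:270,300:430]; W=world("top",uu,vv,d[170:270,300:430]); r=np.hypot(W[...,0]-.5395,W[...,1]+.0015)
for nm,lo,hi in(("block",.105,.119),("grip",.14,.155)):
    k=(r<.037)&(W[...,2]>lo)&(W[...,2]<hi); Q=W[k]; A=np.c_[Q[:,:2]-Q[:,:2].mean(0),np.ones(len(Q))]; print(nm,len(Q),np.median(Q[:,2]).round(4),*rect(Q),"slope",np.linalg.lstsq(A,Q[:,2],rcond=None)[0].round(4))
go(588.6,4.8,150,99)
E
```

```text
t: 55.95
tool_pos: [0.5399, -0.0031, 0.1226]
tool_rot: [-0.25, 3.131, -0.0]
contact_force: [-4.4, -0.2, 5.1]
opening: 0.0124
t: 56.45
tool_pos: [0.5397, -0.0031, 0.1212]
tool_rot: [-0.25, 3.131, -0.0]
contact_force: [-0.3, 0.0, -0.7]
opening: 0.0596
t: 56.95
tool_pos: [0.5402, -0.0031, 0.2021]
tool_rot: [-0.25, 3.13, -0.001]
contact_force: [0.5, 0.8, -0.9]
opening: 0.0599
t: 57.55
tool_pos: [0.5626, -0.1511, 0.1993]
tool_rot: [0.248, -3.129, -0.003]
contact_force: [-0.9, 1.2, 0.2]
opening: 0.06
block 300 0.1139 c [539.3  -1.4] size 49.8 43.9 long-axis ang from x -80.7 slope [-0.0086  0.0021  0.1139]
grip 82 0.1469 c [538.9  -1.4] size 30.2 13.9 long-axis ang from x 0.2 slope [ 0.0363 -0.0673  0.147 ]
t 57.6 tcp [ 562.7 -150.5  199.6] yaw 99.1 tilt fix [ 0.1 -0.1  0. ] F [ 0.7  0.7 -0. ] open 59.7 q6 -2.12
  turn z 0.1, then tool x -49.9 y 149.3 z 49.6 mm
```

View pics/top8.png

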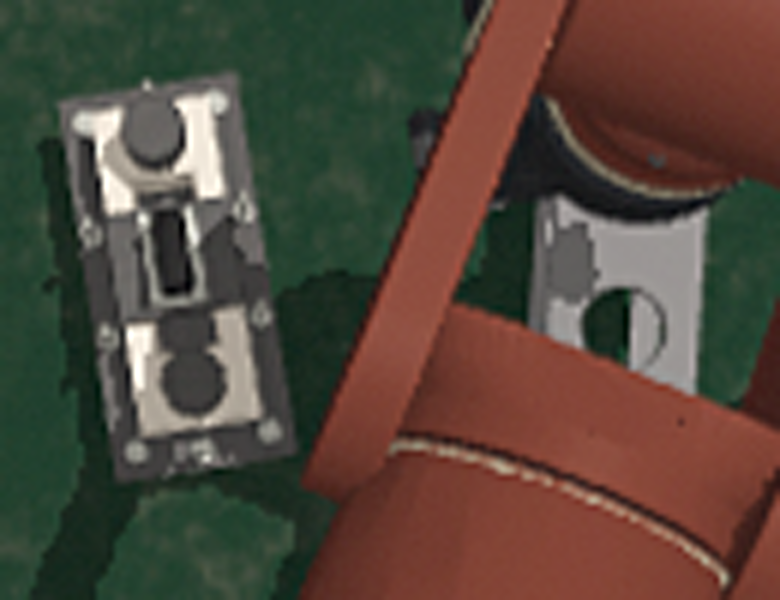

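The weight sits flat (block top at 113.9 mm against 114 expected, slope under 1%) between the pin heads at crop (152,130) and (193,380). Drawing pin 1 next.

```bash
python3 -m handwheel '[-0.01,0.025,0,0,0,0, -0.01,0.025,0,0,0,0, -0.01,0.025,0,0,0,0, -0.01,0.025,0,0,0,0, -0.01,0.025,0,0,0,0, 0.0005,0.024,0,0,0,0, 0,0,0,0,0,0, 0,0,0.02,0,0,0, 0,0,0.02,0,0,0, 0,0,0.01,0,0,0, 0,0,0,0,0,0, 0,0,0,0,0,0, 0,0,0,0,0,0]'
python3 -c "
from h import *
go(588.4,4.6,101.5,99)"
```

```text
t: 58.9
tool_pos: [0.5894, 0.0036, 0.1526]
tool_rot: [-0.25, 3.13, -0.001]
contact_force: [0.5, -0.6, 0.6]
opening: 0.06
t 58.9 tcp [589.4   3.6 152.6] yaw 99.1 tilt fix [-0.   0.1  0. ] F [ 0.5 -0.6  0.6] open 60.0 q6 -1.85
  turn z 0.1, then tool x 0.9 y 1.1 z 51.1 mm
```

```bash
python3 -m handwheel '[0.0005,0.001,0.02,0,0,0, 0,0,0.015,0,0,0, 0,0,0.01,0,0,0, 0,0,0.004,0,0,0, 0,0,0,0,0,0, 0,0,0,0,0,0, 0,0,0,0,0,0]'
python3 -m handwheel '[0,0,0,0,0,0, 0,0,0,0,0,0, 0,0,0,0,0,0, 0,0,0,0,0,0, 0,0,0,0,0,0, 0,0,0,0,0,0]' 1 80
python3 -c "
from h import *
go(588.4,4.6,101.5,99)"
```

```text
t: 59.6
tool_pos: [0.5887, 0.0047, 0.1032]
tool_rot: [-0.25, 3.13, -0.0]
contact_force: [-0.3, 0.3, 0.2]
opening: 0.0598
t: 60.2
tool_pos: [0.5884, 0.0046, 0.103]
tool_rot: [-0.25, 3.131, -0.0]
contact_force: [-1.4, 0.2, 5.1]
opening: 0.0238
t 60.2 tcp [588.4   4.6 103. ] yaw 99.1 tilt fix [-0.  0.  0.] F [-1.4  0.2  5.1] open 23.8 q6 -1.85
  turn z 0.1, then tool x -0.0 y -0.0 z 1.5 mm
```

```bash
python3 -m handwheel '[0,0,-0.003,0,0,0, 0,0,-0.005,0,0,0, 0,0,-0.005,0,0,0, 0,0,-0.005,0,0,0, 0,0,-0.005,0,0,0, 0,0,-0.005,0,0,0, 0,0,-0.005,0,0,0]'
python3 -m handwheel '[0,0,-0.008,0,0,0, 0,0,-0.008,0,0,0, 0,0,-0.008,0,0,0, 0,0,-0.008,0,0,0, 0,0,-0.01,0,0,0, 0,0,-0.015,0,0,0, 0,0,-0.02,0,0,0, 0,0,-0.02,0,0,0, 0,0,0,0,0,0, 0,0,0,0,0,0]'
python3 -c "
from h import *
go(575.2,-188.2,220,84.6)"
```

```text
t: 60.9
tool_pos: [0.588, 0.0049, 0.1359]
tool_rot: [-0.25, 3.132, 0.0]
contact_force: [1.2, 1.2, -1.1]
opening: 0.0235
t: 61.9
tool_pos: [0.5883, 0.0047, 0.233]
tool_rot: [-0.25, 3.13, -0.0]
contact_force: [0.2, 0.3, -1.6]
opening: 0.0238
t 61.9 tcp [588.3   4.7 233. ] yaw 99.1 tilt fix [-0.   0.1  0. ] F [ 0.2  0.3 -1.6] open 23.8 q6 -1.85
  turn z 14.5, then tool x -5.1 y -193.3 z 13.0 mm
```

```bash
python3 -m handwheel '[0,0,0,0,0,7.3, 0,0,0,0,0,7.2, -0.0006,-0.024,0,0,0,0, -0.0006,-0.024,0,0,0,0, -0.0006,-0.024,0,0,0,0, -0.0006,-0.024,0,0,0,0, -0.0006,-0.024,0,0,0,0, -0.0006,-0.024,0,0,0,0, -0.0006,-0.024,0,0,0,0, -0.0009,-0.0253,0,0,0,0, 0,0,0.02,0,0,0, 0,0,0.015,0,0,0, 0,0,0,0,0,0, 0,0,0,0,0,0, 0,0,0,0,0,0]'
python3 -c "
from h import *
go(575.2,-188.2,95,84.6)"
```

```text
t: 63.4
tool_pos: [0.5754, -0.1878, 0.1979]
tool_rot: [0.146, 3.138, -0.0]
contact_force: [-0.6, -1.0, -1.1]
opening: 0.0238
t 63.4 tcp [ 575.4 -187.8  197.9] yaw 84.7 tilt fix [-0.  0.  0.] F [-0.6 -1.  -1.1] open 23.8 q6 -1.92
  turn z 0.1, then tool x 0.2 y -0.4 z 102.9 mm
```

```bash
python3 -m handwheel '[0,-0.0004,0.01,0,0,0, 0,0,0.01,0,0,0, 0,0,0.01,0,0,0, 0,0,0.005,0,0,0, 0,0,0.005,0,0,0, 0,0,0.005,0,0,0, 0,0,0,0,0,0]'
python3 -m handwheel '[0,0,0.008,0,0,0, 0,0,0.008,0,0,0, 0,0,0.008,0,0,0, 0,0,0,0,0,0]'
python3 -m handwheel '[0,0,0.008,0,0,0, 0,0,0.008,0,0,0, 0,0,0.006,0,0,0, 0,0,0,0,0,0, 0,0,0,0,0,0]'
python3 -c "
from h import *
go(575.2,-188.2,95,84.6)"
```

```text
t: 64.1
tool_pos: [0.5746, -0.1884, 0.1514]
tool_rot: [-0.147, -3.137, -0.001]
contact_force: [0.5, 0.8, -0.9]
opening: 0.0236
t: 64.5
tool_pos: [0.5739, -0.1881, 0.1262]
tool_rot: [-0.147, -3.135, -0.002]
contact_force: [-0.1, 0.1, -2.2]
opening: 0.0238
t: 65.0
tool_pos: [0.5749, -0.1885, 0.106]
tool_rot: [-0.147, -3.138, -0.0]
contact_force: [-0.7, -0.1, -0.8]
opening: 0.0237
t 65.0 tcp [ 574.9 -188.5  106. ] yaw 84.6 tilt fix [ 0. -0.  0.] F [-0.7 -0.1 -0.8] open 23.7 q6 -1.92
  turn z 0.0, then tool x -0.2 y 0.4 z 11.0 mm
```

```bash
python3 -m handwheel '[0,0,0.005,0,0,0, 0,0,0.004,0,0,0, 0,0,0.002,0,0,0, 0,0,0,0,0,0, 0,0,0,0,0,0]'
python3 -m handwheel '[0,0,0,0,0,0, 0,0,0,0,0,0, 0,0,0,0,0,0, 0,0,0,0,0,0]' 0.3
python3 -m handwheel '[0,0,-0.02,0,0,0, 0,0,-0.03,0,0,0, 0,0,-0.03,0,0,0, 0,0,-0.02,0,0,0, 0,0,0,0,0,0, 0,0,0,0,0,0]'
python3 -c "
from h import *
go(490.4,-11.2,200,99)"
```

```text
t: 65.5
tool_pos: [0.5751, -0.1886, 0.0953]
tool_rot: [0.147, 3.138, -0.0]
contact_force: [0.1, 0.3, -0.4]
opening: 0.0239
t: 65.9
tool_pos: [0.5751, -0.1887, 0.0955]
tool_rot: [0.147, 3.138, -0.0]
contact_force: [0.3, -0.8, 0.1]
opening: 0.0595
t: 66.5
tool_pos: [0.575, -0.1885, 0.195]
tool_rot: [0.147, 3.138, -0.0]
contact_force: [-0.4, -1.3, -0.2]
opening: 0.0598
t 66.5 tcp [ 575.  -188.5  195. ] yaw 84.6 tilt fix [-0.  0. -0.] F [-0.4 -1.3 -0.2] open 59.8 q6 -1.92
  turn z -14.4, then tool x 55.8 y 188.4 z -5.0 mm
```

```bash
python3 -m handwheel '[0,0,0,0,0,-7.2, 0,0,0,0,0,-7.2, 0.007,0.024,0,0,0,0, 0.007,0.024,0,0,0,0, 0.007,0.024,0,0,0,0, 0.007,0.024,0,0,0,0, 0.007,0.024,0,0,0,0, 0.007,0.024,0,0,0,0, 0.007,0.024,0,0,0,0, 0.0068,0.0204,0,0,0,0, 0,0,0.02,0,0,0, 0,0,0.02,0,0,0, 0,0,0,0,0,0, 0,0,0,0,0,0, 0,0,0,0,0,0]'
python3 -c "
from h import *
go(490.4,-11.2,102,99)"
```

```text
t: 68.0
tool_pos: [0.4906, -0.0115, 0.1557]
tool_rot: [-0.247, 3.132, -0.0]
contact_force: [0.0, -0.6, 0.4]
opening: 0.0599
t 68.0 tcp [490.6 -11.5 155.7] yaw 99.0 tilt fix [-0.  0. -0.] F [ 0.  -0.6  0.4] open 59.9 q6 -1.9
  turn z 0.0, then tool x 0.2 y 0.3 z 53.7 mm
```

```bash
python3 -m handwheel '[0,0,0.02,0,0,0, 0,0,0.015,0,0,0, 0,0,0.01,0,0,0, 0,0,0.007,0,0,0, 0,0,0,0,0,0, 0,0,0,0,0,0, 0,0,0,0,0,0]'
python3 -m handwheel '[0,0,0,0,0,0, 0,0,0,0,0,0, 0,0,0,0,0,0, 0,0,0,0,0,0, 0,0,0,0,0,0, 0,0,0,0,0,0]' 1 80
python3 -c "
from h import *
go(490.4,-11.2,102,99)"
python3 -m handwheel '[0,0,-0.003,0,0,0, 0,0,-0.005,0,0,0, 0,0,-0.005,0,0,0, 0,0,-0.005,0,0,0, 0,0,-0.005,0,0,0, 0,0,-0.005,0,0,0, 0,0,-0.005,0,0,0]'
python3 -m handwheel '[0,0,-0.008,0,0,0, 0,0,-0.008,0,0,0, 0,0,-0.008,0,0,0, 0,0,-0.008,0,0,0, 0,0,-0.01,0,0,0, 0,0,-0.015,0,0,0, 0,0,-0.02,0,0,0, 0,0,-0.02,0,0,0, 0,0,0,0,0,0, 0,0,0,0,0,0]'
python3 -c "
from h import *
go(451.9,-176.8,220,84.6)"
```

```text
t: 68.7
tool_pos: [0.4909, -0.0114, 0.1041]
tool_rot: [-0.248, 3.131, -0.001]
contact_force: [-0.0, -0.2, 0.3]
opening: 0.0601
t: 69.3
tool_pos: [0.4906, -0.0113, 0.104]
tool_rot: [-0.248, 3.131, -0.0]
contact_force: [-3.6, 1.1, 4.2]
opening: 0.0237
t 69.3 tcp [490.6 -11.3 104. ] yaw 99.0 tilt fix [-0.  0.  0.] F [-3.6  1.1  4.2] open 23.7 q6 -1.9
  turn z 0.0, then tool x 0.2 y 0.1 z 2.0 mm
t: 70.0
tool_pos: [0.4904, -0.0113, 0.137]
tool_rot: [-0.248, 3.132, -0.0]
contact_force: [1.2, -0.1, -2.2]
opening: 0.0238
t: 71.0
tool_pos: [0.4905, -0.0114, 0.2339]
tool_rot: [-0.247, 3.131, -0.001]
contact_force: [-0.0, 0.2, -2.4]
opening: 0.0233
t 71.0 tcp [490.5 -11.4 233.9] yaw 99.0 tilt fix [-0.   0.1  0. ] F [-0.   0.2 -2.4] open 23.3 q6 -1.9
  turn z 14.4, then tool x 22.9 y -168.3 z 13.9 mm
```

```bash
python3 -m handwheel '[0,0,0,0,0,7.2, 0,0,0,0,0,7.2, 0.0033,-0.024,0,0,0,0, 0.0033,-0.024,0,0,0,0, 0.0033,-0.024,0,0,0,0, 0.0033,-0.024,0,0,0,0, 0.0033,-0.024,0,0,0,0, 0.0033,-0.024,0,0,0,0, 0.0031,-0.0243,0,0,0,0, 0,0,0.02,0,0,0, 0,0,0.015,0,0,0, 0,0,0,0,0,0, 0,0,0,0,0,0, 0,0,0,0,0,0]'
python3 -c "
from h import *
go(451.9,-176.8,96,84.6)"
```

```text
t: 72.4
tool_pos: [0.4522, -0.1764, 0.1988]
tool_rot: [0.146, 3.138, -0.0]
contact_force: [0.2, -0.0, -1.0]
opening: 0.0233
t 72.4 tcp [ 452.2 -176.4  198.8] yaw 84.7 tilt fix [-0.  0. -0.] F [ 0.2 -0.  -1. ] open 23.3 q6 -2.0
  turn z 0.1, then tool x 0.2 y -0.4 z 102.8 mm
```

```bash
python3 -m handwheel '[0,-0.0004,0.01,0,0,0, 0,0,0.01,0,0,0, 0,0,0.01,0,0,0, 0,0,0.005,0,0,0, 0,0,0.005,0,0,0, 0,0,0.005,0,0,0, 0,0,0,0,0,0]'
python3 -m handwheel '[0,0,0.008,0,0,0, 0,0,0.008,0,0,0, 0,0,0.008,0,0,0, 0,0,0,0,0,0]'
python3 -m handwheel '[0,0,0.008,0,0,0, 0,0,0.008,0,0,0, 0,0,0.006,0,0,0, 0,0,0,0,0,0, 0,0,0,0,0,0]'
python3 -c "
from h import *
go(451.9,-176.8,96,84.6)"
```

```text
t: 73.1
tool_pos: [0.4514, -0.1769, 0.1524]
tool_rot: [-0.147, -3.137, -0.001]
contact_force: [-1.2, -0.0, -1.5]
opening: 0.0238
t: 73.5
tool_pos: [0.4512, -0.1768, 0.1276]
tool_rot: [-0.147, -3.137, -0.001]
contact_force: [0.8, 0.4, -1.4]
opening: 0.0236
t: 74.0
tool_pos: [0.4516, -0.177, 0.1071]
tool_rot: [-0.147, -3.138, -0.0]
contact_force: [-0.4, -0.2, -1.5]
opening: 0.0236
t 74.0 tcp [ 451.6 -177.   107.1] yaw 84.6 tilt fix [ 0. -0. -0.] F [-0.4 -0.2 -1.5] open 23.6 q6 -2.0
  turn z 0.0, then tool x -0.3 y 0.3 z 11.1 mm
```

```bash
python3 -m handwheel '[0,0,0.005,0,0,0, 0,0,0.004,0,0,0, 0,0,0.002,0,0,0, 0,0,0,0,0,0, 0,0,0,0,0,0]'
python3 -m handwheel '[0,0,0,0,0,0, 0,0,0,0,0,0, 0,0,0,0,0,0, 0,0,0,0,0,0]' 0.3
python3 -m handwheel '[0,0,-0.02,0,0,0, 0,0,-0.03,0,0,0, 0,0,-0.03,0,0,0, 0,0,-0.03,0,0,0, 0,0,-0.03,0,0,0, 0,0.03,0,0,0,0, 0,0.04,0,0,0,0, 0,0.04,0,0,0,0, 0,0.04,0,0,0,0, 0,0.04,0,0,0,0, 0,0.04,0,0,0,0, 0,0.04,0,0,0,0, 0,0.04,0,0,0,0, 0,0.04,0,0,0,0, 0,0.02,0,0,0,0, 0,0,0,0,0,0, 0,0,0,0,0,0, 0,0,0,0,0,0]'
python3 - <<'E'
from h import *
im,d=optics.get_image("top"); b=im[...,::-1]; cv2.imwrite("pics/top9.png",cv2.resize(b[80:300,200:460],None,fx=3,fy=2.7 if 0 else 2.7,interpolation=cv2.INTER_CUBIC))
vv,uu=np.mgrid[140:300,205:460]; W=world("top",uu,vv,d[140:300,205:460])
for nm,c,rr,lo,hi in(("pinA",(.575,-.187),.02,.11,.14),("pinB",(.452,-.175),.02,.11,.14),("block",(.539,-.0015),.037,.105,.119),("stack",(.539,-.0015),.072,.09,.1)):
    r=np.hypot(W[...,0]-c[0],W[...,1]-c[1]); k=(r<rr)&(W[...,2]>lo)&(W[...,2]<hi); Q=W[k]
    print(nm,len(Q),np.median(Q[:,2]).round(4),*rect(Q))
go(0,0,0,90)
E
```

```text
t: 74.5
tool_pos: [0.4518, -0.1771, 0.0963]
tool_rot: [0.147, 3.138, -0.0]
contact_force: [0.6, 0.7, 0.1]
opening: 0.0236
t: 74.9
tool_pos: [0.4519, -0.1772, 0.0964]
tool_rot: [0.147, 3.138, -0.0]
contact_force: [-0.6, -0.6, -1.1]
opening: 0.06
t: 76.7
tool_pos: [0.4863, 0.1903, 0.2362]
tool_rot: [-0.149, -3.138, 0.001]
contact_force: [0.7, 0.1, 0.1]
opening: 0.0597
pinA 101 0.1217 c [ 575.2 -186.1] size 24.5 23.8 long-axis ang from x 89.4
pinB 107 0.1213 c [ 451.7 -175.1] size 25.3 23.0 long-axis ang from x 89.9
block 302 0.1141 c [538.7  -1.3] size 49.6 44.0 long-axis ang from x -80.7
stack 529 0.0958 c [541.3   2.4] size 136.2 65.6 long-axis ang from x 3.4
t 76.8 tcp [486.4 190.2 236.3] yaw 84.6 tilt fix [-0.  0.  0.] F [ 0.6  1.3 -0.1] open 59.9 q6 -1.25
  turn z -5.4, then tool x 486.4 y -190.2 z 236.3 mm
```

View pics/top9.png

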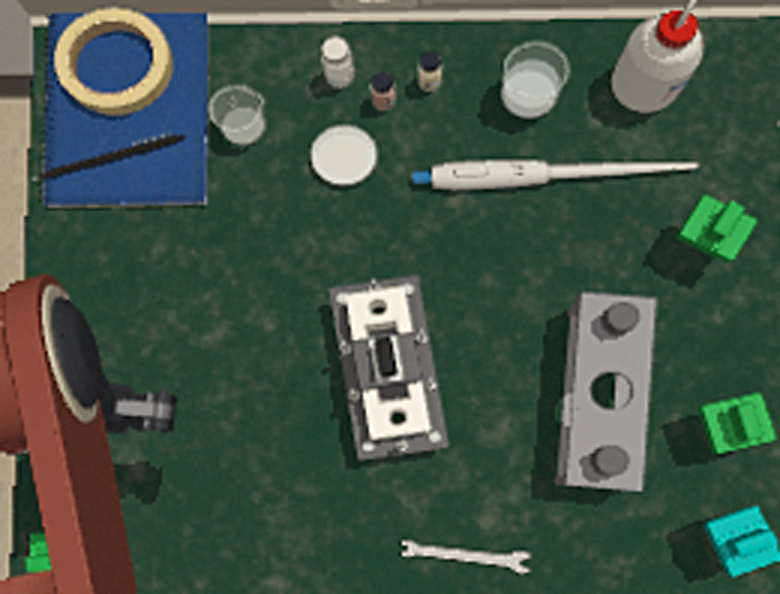

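The final picture shows the stack with the weight seated at (387,357) and both end holes open at (378,305) and (398,417). The pins stand in the rack at (622,318) and (608,461), and the dish, pipette and spanner are in place. I'm handing the job in.

```bash
python3 -c "
from station import ctrl
print(ctrl.finish_job())"
```

```text
the job is handed in; nothing more can be done
None
```

The lay-up is finished and handed in at about 77 s of the 210 s allowed; `ctrl.finish_job()` reports no verdict.

**What I did:**
- I stacked the three loose frames on the two already on the jig.
- I drove both pins home with about 21–24 N of push.
- With the pins still in, I lowered the press weight through the middle slots. The stem met no resistance on the way down.
- I then drew both pins and stood them back in the rack's end holes.

**Last checks, against expected values:**

| Check | Measured | Expected |
|---|---|---|
| Pin head tops, driven home | 129.6 mm | 130 mm |
| Press weight block top, pins out | 114.1 mm | 114 mm |
| Top frame | 95.8 mm | 96 mm |
| Pin head tops, back in rack | 121.7 and 121.3 mm | 122 mm |

The weight read flat, to within 1% slope, before the pins were drawn. In the final top picture the dish, pipette and spanner look to be where they started; I judged that by eye and did not measure it.

**What disagreed or was not checked:**
- **Camera offset:** The top camera read about 1.5 mm more in y than the robot. I corrected for this using the seated pins.
- **Side view heights:** My side-view height check landed on the frame slots and windows, so the heights rest on the top camera's depth and the robot's contacts.
- **Final frame alignment:** I did not measure each frame separately after drawing the pins. A rectangle fit to the stack was no use because the weight hid part of it.

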